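# Load the bottle shaker

## Robot

A 7-joint arm with a two-finger parallel gripper is mounted at the origin on the work surface. World frame = base frame: x ahead of the robot, y to its left, z up, the work surface at z = 0. Lengths are in m, angles in rad, forces in N, time in s.
With the tool pointing down it reaches from about 0.35 to 0.9 m from the base axis. Payload 8.1 kg.
Tool frame: the origin (TCP) lies between the finger pads; the fingertips stand 19 mm ahead of it and the grasp point (between the pads) is the TCP; y points along the fingers, x is the direction in which the jaws open and shut, and the axes are right-handed (so a half turn about y gives the same grasp; the last joint's range is limited). The gripper opens to 92 mm and grips with 3 to 60 N. Pads are 19 mm wide; open, the fingers measure 130 mm over their backs; the gripper's body (75 mm by 190 mm) begins 47 mm behind the grasp point.
Start: joints at [-1.215, 0.434, 0.025, 1.573, -0.012, 1.134, -0.075], TCP at [0.277, 0.56, 0.246] pointing down, gripper open.
Joint ranges: [-2.62, 2.62], [-0.44, 2.09], [-1.27, 1.32], [0.08, 2.57], [-1.32, 4.46], [0.12, 2], [-2.74, 2.74]. Speed limits (rad/s): [2.22, 2.22, 3.01, 3.01, 3.14, 3.14, 3.14].

## Interface

Orientations are given as a rotation vector (axis times angle).
In Python, from cell import arm gives the robot as it stands.
- The arm moves only by the tool move_arm, never from a script. Its argument "series" is a list of rows, each an object of numbers: "x", "y", "z": the shift along the tool's x, y, z in cm; "rx", "ry", "rz": the turn, a rotation vector about the tool's x, y, z in rad. In form: [{"x": .., "y": .., "z": .., "rx": .., "ry": .., "rz": ..}, ...]. A call has 1 to 12 rows; each row shifts and turns the pose as measured when the row begins, along the tool's axes as they then stand; what a row does not reach is not made up. A row lasts 1/8 s, in which the tool goes at most 62.5 mm and 10.7 degrees, less where a joint would pass 70% of its speed; a pose out of reach is approached as far as the arm can. A call is refused whole if a number of a shift passes 6.25 or a number of a turn 0.188, either way. A call with a gripper value outside its range is refused whole. "jaw" is the finger opening in cm, from 0 to 9.18, set as the call begins (left out, the last holds). The fingers move at their own pace and stop on an object; "newtons" is the grip in N (left out, the last holds). Time passes only in rows, so rows that do not move let the fingers close. It gives the time, the measured TCP pose, the force and the opening at its end, in the units of the state.
- arm.observe(): the state, without advancing time (a new reading comes with each control period).
- arm.get_image(name): name is "side" or "top" or "wrist"; returns the picture (400x640x3 uint8, blue, green, red); there is no depth.
- arm.camera_params(name): a dict with "K" (3x3 intrinsics, pixels), "R" (3x3) and "t" (3): a world point X has camera coordinates R X + t; the wrist camera has in their place "tool_from_camera" (4x4, takes a point from camera to tool coordinates, whose origin is the TCP and whose axes are the tool frame's). Camera axes: x right, y down, z forward; pixel columns grow to the right and rows downward; lengths in m; the calibration is good to about 2 mm. A picture is of the moment at which its call begins: read the wrist's pose just before it. camera_params takes no time and is no camera call.
- arm.sign_off(): hands the job in, once; it reports no verdict.
The state is a dict: "clock": time; "joints": joint angles; "dq": joint speeds; "joint_efforts": joint torques, N m; "position": TCP position; "ee_rot": TCP orientation; "force": force on the tool from outside, world axes, zero at the start; "ft_torque": the same for the moment, N m; "width": opening from 0.0 (shut) to 1.0 (fully open).
Only numpy, scipy, OpenCV 4.12 (cv2) and the standard library are available. Lean on these libraries where they do the work, as an engineer would, in place of code of your own. Each camera call takes 0.05 s, during which the arm holds its last target.

## Task

Load the shaker for mixing: stand each of the four amber bottles in the spring clamp of its own size on the shaker platform, fully down on the clamp's base. Keep the bottles upright and set them down without dropping them, and leave the beaker and the white tub standing where they are.

Things in the scene. Friction and masses are not known exactly. Their poses are not given: they have to be found in the camera images.
- bottle25_mid (a point): Centre (half-way up, on the axis) of the smallest of four amber bottles with blue screw caps, 25 ml: body 36 mm in diameter, 74 mm tall over the cap; the cap, 33 mm in diameter, is the top 20 mm; its top lies 37 mm above this point. z is the bottle's axis, up. Loose, about 70 g, standing on the bench; best taken by the cap from above.
- bottle50_mid (a point): Centre (half-way up, on the axis) of the second smallest of four amber bottles with blue screw caps, 50 ml: body 46 mm in diameter, 91 mm tall over the cap; the cap, 40 mm in diameter, is the top 23 mm; its top lies 45.5 mm above this point. z is the bottle's axis, up. Loose, about 130 g, standing on the bench; best taken by the cap from above.
- bottle100_mid (a point): Centre (half-way up, on the axis) of the second largest of four amber bottles with blue screw caps, 100 ml: body 56 mm in diameter, 105 mm tall over the cap; the cap, 52 mm in diameter, is the top 26 mm; its top lies 52.5 mm above this point. z is the bottle's axis, up. Loose, about 240 g, standing on the bench; best taken by the cap from above.
- bottle250_mid (a point): Centre (half-way up, on the axis) of the largest of four amber bottles with blue screw caps, 250 ml: body 70 mm in diameter, 143 mm tall over the cap; the cap, 52 mm in diameter, is the top 26 mm; its top lies 71.5 mm above this point. z is the bottle's axis, up. Loose, about 500 g, standing on the bench; best taken by the cap from above.
- clamp25_seat (a point): Top centre of the base disc of the smallest spring clamp, for the 25 ml bottle; the bottle stands on it. Four steel fingers around it, 43 mm apart inside, flared to 56 mm at their tops, 28 mm above the seat. z up. Fixed; the clamps form a 120 mm square on a shaker's 300 mm square platform, its top 80 mm above the bench; a lower console fronts it.
- clamp50_seat (a point): Top centre of the base disc of the second smallest spring clamp, for the 50 ml bottle; the bottle stands on it. Four steel fingers around it, 53 mm apart inside, flared to 66 mm at their tops, 34 mm above the seat. z up. Fixed; the clamps form a 120 mm square on a shaker's 300 mm square platform, its top 80 mm above the bench; a lower console fronts it.
- clamp100_seat (a point): Top centre of the base disc of the second largest spring clamp, for the 100 ml bottle; the bottle stands on it. Four steel fingers around it, 63 mm apart inside, flared to 76 mm at their tops, 40 mm above the seat. z up. Fixed; the clamps form a 120 mm square on a shaker's 300 mm square platform, its top 80 mm above the bench; a lower console fronts it.
- clamp250_seat (a point): Top centre of the base disc of the largest spring clamp, for the 250 ml bottle; the bottle stands on it. Four steel fingers around it, 77 mm apart inside, flared to 90 mm at their tops, 52 mm above the seat. z up. Fixed; the clamps form a 120 mm square on a shaker's 300 mm square platform, its top 80 mm above the bench; a lower console fronts it.
- beaker_mid (a point): Centre of an empty glass beaker standing among the bottles, 64 mm in diameter, 80 mm tall. Loose, to be left alone. z up. (A marker pen and a small dish, at most 15 mm high, also lie between the bottles.)
- tub_mid (a point): Centre of a white plastic screw-top tub standing among the bottles, 67 mm in diameter, 74 mm tall. Loose, to be left alone. z up. (The other equipment stands along the far edge and the sides of the bench, out of the way.)
Mind the look-alikes: they are no part of the job. Leave any green look-alike of the part that bears bottle250_mid alone.

How it is judged:
At the end, for the whole second after the job is handed in: Every bottle stands, released and at rest, in the clamp of its own size: its axis within 10 mm of the clamp's centre, its base within 5 mm of the clamp's seat in height, tilted by less than 0.12 rad (horizontal distance between bottle25_mid and clamp25_seat below 0.01 m and z of bottle25_mid in the frame of clamp25_seat between 0.032 and 0.042 m and angle between each of bottle25_mid, bottle50_mid, bottle100_mid, bottle250_mid's own z axis and vertical below 0.12 rad and linear speed of each of bottle25, bottle50, bottle100, bottle250 below 0.02 m/s and horizontal distance between bottle50_mid and clamp50_seat below 0.01 m and z of bottle50_mid in the frame of clamp50_seat between 0.0405 and 0.0505 m and horizontal distance between bottle100_mid and clamp100_seat below 0.01 m and z of bottle100_mid in the frame of clamp100_seat between 0.0475 and 0.0575 m and horizontal distance between bottle250_mid and clamp250_seat below 0.01 m and z of bottle250_mid in the frame of clamp250_seat between 0.0665 and 0.0765 m); the robot touches nothing.
It fails at once if a bottle is tipped or knocked over (angle between any of bottle25_mid, bottle50_mid, bottle100_mid, bottle250_mid's own z axis and vertical above 0.6 rad).
It fails at once if a bottle is dropped (falls freely by more than about 15 mm) ((linear speed of bottle25 above 0.55 m/s and contact force between bottle25 and the fingers below 0.1 N) or (linear speed of bottle50 above 0.55 m/s and contact force between bottle50 and the fingers below 0.1 N) or (linear speed of bottle100 above 0.55 m/s and contact force between bottle100 and the fingers below 0.1 N) or (linear speed of bottle250 above 0.55 m/s and contact force between bottle250 and the fingers below 0.1 N)).
It fails at once if the beaker is disturbed (moved by more than 20 mm or tipped) (distance of beaker_mid from where it was at the start of the episode above 0.02 m or angle between beaker_mid's own z axis and vertical above 0.3 rad).
It fails at once if the tub is disturbed (moved by more than 20 mm or tipped) (distance of tub_mid from where it was at the start of the episode above 0.02 m or angle between tub_mid's own z axis and vertical above 0.3 rad).
It also fails if it takes over 125 s, if anything falls off the work surface, if the arm or the gripper's body presses on something with over 40 N, if the wrist force passes 120 N, or if a joint passes its speed limit or range.

## Working session

There is one attempt and no reset: what is moved stays moved. The work goes in short steps, Python scripts to look and compute and a tool call to move; the robot and the scene stay as the last step left them, time stands still between calls to the robot, and variables do not carry over. Pictures are saved under pics/ and viewed, and the job is handed in when it is done.

Besides the shell and the picture viewer there is one more tool, called after "Request:" by a JSON object that holds its "api" and its "payload". move_arm: Moves the arm, as the interface text tells. Its arguments: {"type":"object","properties":{"series":{"type":"array","items":{"type":"object","properties":{"x":{"type":"number"},"y":{"type":"number"},"z":{"type":"number"},"rx":{"type":"number"},"ry":{"type":"number"},"rz":{"type":"number"}}}},"jaw":{"type":"number"},"newtons":{"type":"number"}},"required":["series"]}

```bash
ls; mkdir -p pics; python3 - <<'E'
from cell import arm
import cv2
print(arm.observe())
for n in ("side","top","wrist"):
    cv2.imwrite(f"pics/{n}0.png",arm.get_image(n)); p=arm.camera_params(n); print(n,{k:(v.tolist() if hasattr(v,'tolist') else v) for k,v in p.items()})
E
```

```text
pics
{'clock': 0.0, 'joints': array([-1.21459999,  0.43520588,  0.02494645,  1.57410243, -0.0115816 ,
        1.13399298, -0.07506295]), 'dq': array([-1.70897131e-04,  9.03879393e-05,  2.54121701e-04, -1.02434392e-03,
        1.54900504e-03,  1.54337950e-03, -1.20018824e-03]), 'joint_efforts': array([-6.75964748e-04, -6.67841148e+01,  9.84791592e-01, -3.14459753e+01,
       -6.05460349e-02,  4.30734409e-02,  1.58716043e-04]), 'position': array([0.27661969, 0.55991228, 0.24495321]), 'ee_rot': array([-1.3929537 , -0.86406581,  0.86610627]), 'force': array([-0.8031041 ,  0.00235535, -0.25049419]), 'ft_torque': array([0.0074568 , 0.03159006, 0.00493951]), 'width': 0.9989521659968741}
side {'K': [[455.50603560512974, 0.0, 316.08713886942473], [0.0, 455.50603560512974, 198.08184359257922], [0.0, 0.0, 1.0]], 'R': [[-0.9900844513675061, -0.14029501624225188, -0.007077257794537366], [-0.10295153123392371, 0.7589782016421857, -0.6429254013091907], [0.09557071401268535, -0.635821828698559, -0.765896103119428]], 't': [0.5158811634697779, 0.12276576679509416, 1.0521340610484495]}
top {'K': [[382.6696562380796, 0.0, 314.1493534742005], [0.0, 382.6696562380796, 195.42409495153177], [0.0, 0.0, 1.0]], 'R': [[-0.0007231766652579636, -0.9999638150750051, -0.00847617579760717], [-0.980688941196597, 0.00236689544694742, -0.19555970551379104], [0.1955726914224178, 0.008171067652659328, -0.9806551667243729]], 't': [-0.018025942775454804, 0.5548625091386724, 0.787670451394979]}
wrist {'K': [[298.27151692130366, 0.0, 320.7300425667045], [0.0, 298.27151692130366, 198.418567267695], [0.0, 0.0, 1.0]], 'tool_from_camera': [[0.9999999313823582, -0.00019010731858351877, 0.00031795358923970943, 0.0013462886135571228], [-0.0003608266241075938, -0.30545399733348966, 0.9522067660530132, -0.13850308166656367], [-8.390128023169838e-05, -0.9522068154409515, -0.3054540449697388, 0.08330023254952532], [0.0, 0.0, 0.0, 1.0]]}
```

View pics/side0.png

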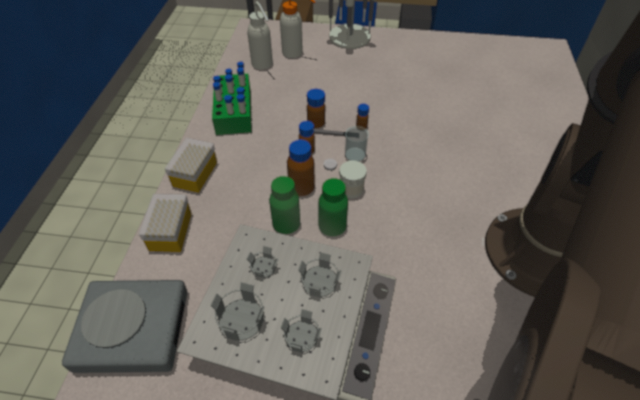

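View pics/top0.png

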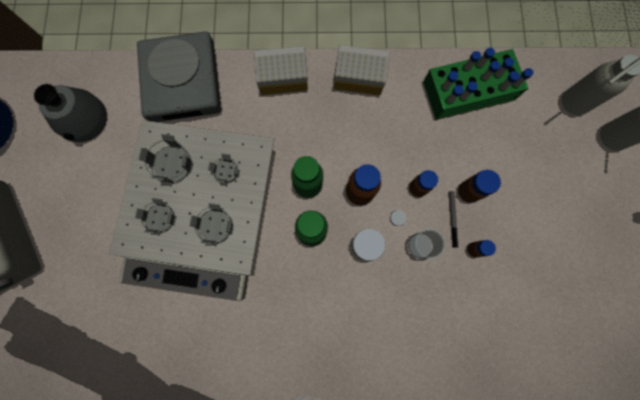

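View pics/wrist0.png

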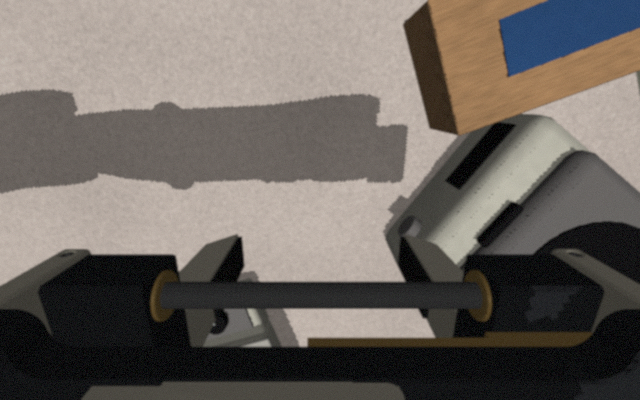

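```bash
python3 - <<'E'
from scipy.spatial.transform import Rotation as R
print(R.from_rotvec([-1.3929537 , -0.86406581,  0.86610627]).as_matrix().round(3))
import cv2
t=cv2.imread('pics/top0.png')
cv2.imwrite('pics/top0a.png',cv2.resize(t[150:350,60:320],(780,600),interpolation=cv2.INTER_CUBIC))
cv2.imwrite('pics/top0b.png',cv2.resize(t[150:350,300:560],(780,600),interpolation=cv2.INTER_CUBIC))
E
```

```text
[[ 0.443 -0.001 -0.897]
 [ 0.897 -0.001  0.443]
 [-0.002 -1.    -0.   ]]
```

View pics/top0a.png

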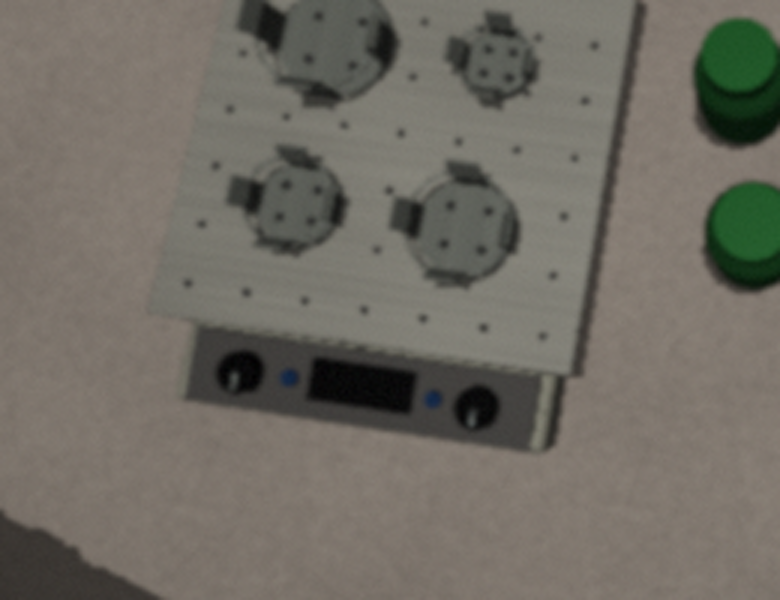

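View pics/top0b.png

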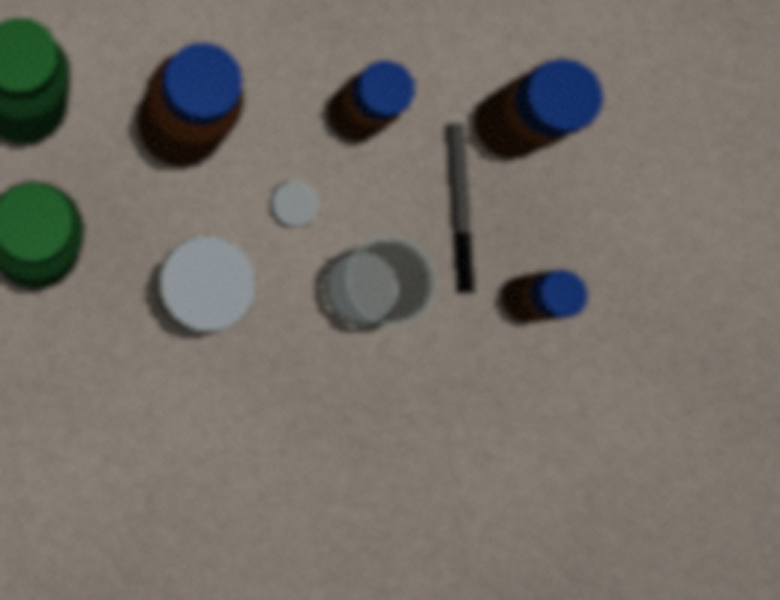

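```bash
cat > h.py <<'E'
import numpy as np,cv2
from cell import arm
from scipy.spatial.transform import Rotation as R
C={n:arm.camera_params(n) for n in("side","top","wrist")}
def proj(n,X):
    p=C[n]; c=np.array(p["R"])@np.array(X)+np.array(p["t"]); q=np.array(p["K"])@c; return q[:2]/q[2]
def back(n,uv,z):
    p=C[n]; Rm=np.array(p["R"]); d=Rm.T@np.linalg.inv(p["K"])@[uv[0],uv[1],1]; o=-Rm.T@np.array(p["t"])
    return o+d*(z-o[2])/d[2]
def crop(img,name,u0,v0,u1,v1,s):
    c=img[v0:v1,u0:u1]; cv2.imwrite(name,cv2.resize(c,None,fx=s,fy=s,interpolation=cv2.INTER_CUBIC))
E
python3 - <<'E'
from h import *
for n,uv,h in [("250",(367.7,177),.143),("50",(428.3,179.7),.091),("100",(488,182),.105),("25",(487.3,247.7),.074),("tub",(369,244.5),.074),("green1",(307,169),.143),("green2",(311,223),.12),("beakerbottom",(421,245),.0)]:
    X=back("top",uv,h); print(n,X.round(4),"side px",proj("side",X).round(1))
for n,uv in [("c100",(213.5,226.3)),("c50",(157.3,218.2)),("c25",(225.5,170.5)),("c250",(170,163.5))]:
    for z in(.083,.088): 
        X=back("top",uv,z); print(n,X.round(4),proj("side",X).round(1))
t=cv2.imread('pics/top0.png'); s=cv2.imread('pics/side0.png')
crop(t,'pics/t_cl.png',120,120,280,270,5)
crop(s,'pics/s_cl.png',185,225,385,375,4)
crop(s,'pics/s_bt.png',260,70,400,240,5)
E
```

```text
250 [ 0.5742 -0.1258  0.143 ] side px [300.9 145.7]
50 [ 0.5809 -0.2608  0.091 ] side px [307.2 124.9]
100 [ 0.5723 -0.3799  0.105 ] side px [316.7  93.2]
25 [ 0.439 -0.38   0.074] side px [363.8 106.1]
tub [ 0.4459 -0.1338  0.074 ] side px [353.7 168.8]
green1 [ 0.591  -0.0054  0.143 ] side px [284.5 182.6]
green2 [ 0.4856 -0.0131  0.12  ] side px [332.3 191.7]
beakerbottom [ 0.4498 -0.2623  0.    ] side px [354.8 153.8]
c100 [0.4837 0.192  0.083 ] [320.8 280.6]
c100 [0.4831 0.1906 0.088 ] [321.2 278.8]
c50 [0.501  0.3116 0.083 ] [302.8 336.3]
c50 [0.5003 0.3095 0.088 ] [303.3 334.1]
c25 [0.6045 0.1722 0.083 ] [263.9 265.1]
c25 [0.6032 0.1709 0.088 ] [264.4 263.4]
c250 [0.6206 0.2935 0.083 ] [241.9 318.8]
c250 [0.6191 0.2915 0.088 ] [242.5 316.8]
```

View pics/t_cl.png

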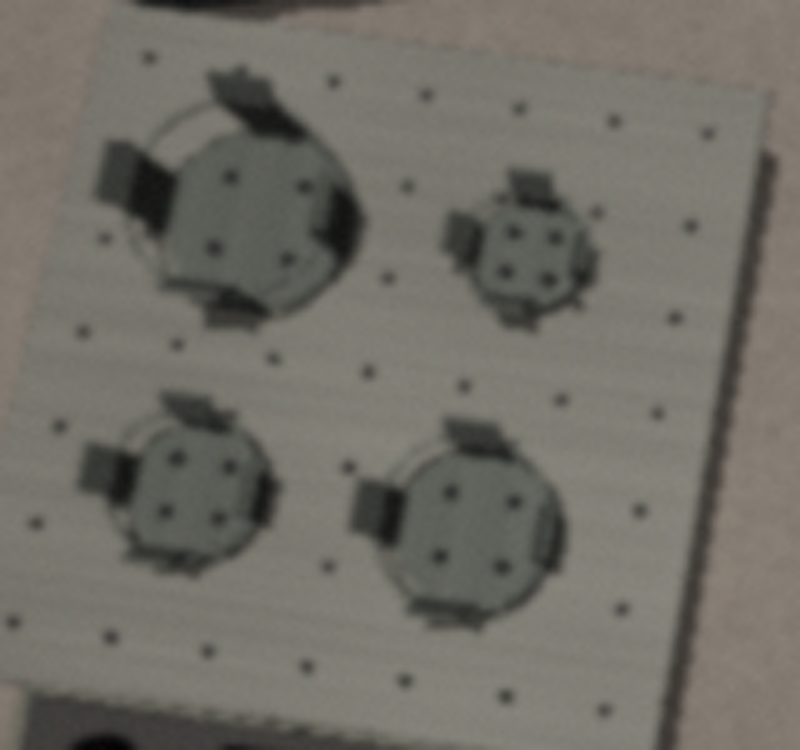

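View pics/s_cl.png

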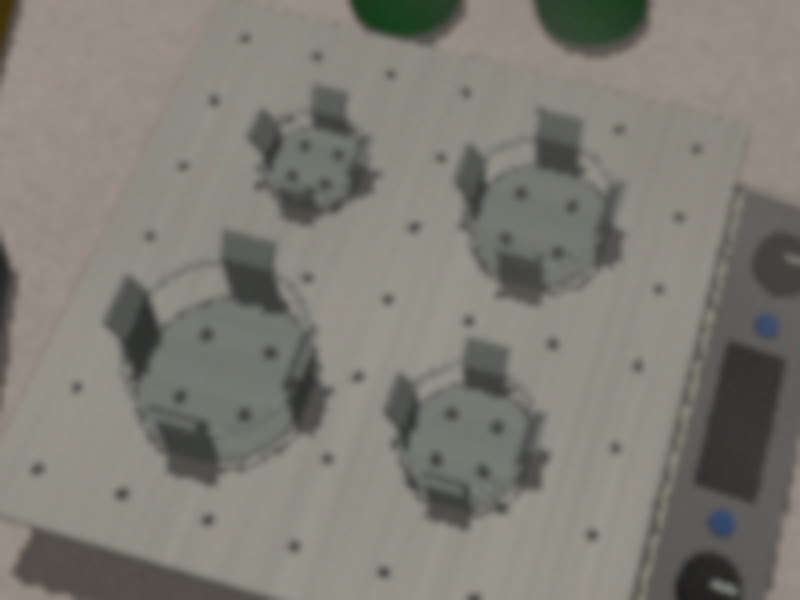

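View pics/s_bt.png

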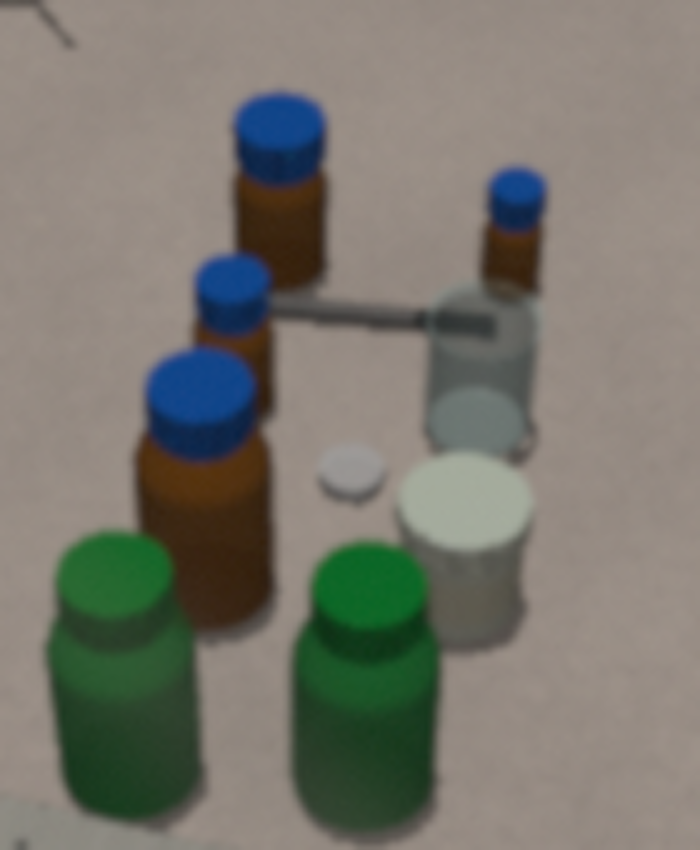

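```bash
cat > meas.py <<'E'
from h import *
from scipy.optimize import least_squares
def px(U,s,o): return (np.array(U)+.5)/s-.5+np.array(o)
T={k:px(v,5,(120,120)) for k,v in dict(c250=(259.5,217.75),c25=(530,254.75),c50=(197.75,488.75),c100=(476.5,529.25)).items()}
S={k:px(v,4,(185,225)) for k,v in dict(c25=(315,165.25),c100=(539,222.5),c250=(225.5,374.25),c50=(466.5,442.5)).items()}
off=dict(c250=(.06,.06),c25=(.06,-.06),c50=(-.06,.06),c100=(-.06,-.06))
def pos(p,k):
    c,s=np.cos(p[2]),np.sin(p[2]); a,b=off[k]; return [p[0]+c*a-s*b,p[1]+s*a+c*b,p[3]]
f=lambda p:np.concatenate([proj(n,pos(p,k))-D[k] for n,D in(("top",T),("side",S)) for k in off])
for nm,D in(("both",None),):
    r=least_squares(f,[.55,.24,.1,.085]); print(r.x.round(4),r.fun.round(1))
    for k in off: print(k,np.round(pos(r.x,k),4))
for nm,D in(("top",T),("side",S)):
    for k in off: print(nm,k,back(nm,D[k],.084).round(4))
B=dict(b250=((203,81),(201,385),.143),b50=((385,89),(234,281),.091),b100=((564,96),(280,123),.105),b25=((562,293),(517,189),.074))
for k,(a,b,h) in B.items():
    a=px(a,3,(300,150));b=px(b,5,(260,70))
    g=lambda p:np.r_[proj("top",p)-a,proj("side",p)-b]
    r=least_squares(g,[.5,0,.1]); r2=least_squares(lambda q:g([q[0],q[1],h]),[.5,0])
    print(k,"free",r.x.round(4),"fixed",r2.x.round(4),r2.fun.round(1),"top",back("top",a,h).round(4),"side",back("side",b,h).round(4))
E
python3 meas.py
```

```text
[ 0.5546  0.2408 -0.1456  0.0803] [ 0.  -0.2 -0.  -0.1  0.1 -0.3 -0.1 -0.4  0.3  0.1  0.2  0.   0.3 -0.
  0.2  0. ]
c250 [0.6227 0.2914 0.0803]
c25 [0.6053 0.1727 0.0803]
c50 [0.504  0.3088 0.0803]
c100 [0.4865 0.1901 0.0803]
top c250 [0.621  0.2899 0.084 ]
top c25 [0.6041 0.1717 0.084 ]
top c50 [0.5027 0.3074 0.084 ]
top c100 [0.4853 0.1889 0.084 ]
side c250 [0.6223 0.2929 0.084 ]
side c25 [0.6049 0.1749 0.084 ]
side c50 [0.504  0.3105 0.084 ]
side c100 [0.4866 0.1922 0.084 ]
b250 free [ 0.5762 -0.1256  0.14  ] fixed [ 0.5755 -0.1245] [-0.3 -0.3  0.4 -0.5] top [ 0.5749 -0.1251  0.143 ] side [ 0.5762 -0.1226  0.143 ]
b50 free [ 0.583  -0.2615  0.0867] fixed [ 0.5822 -0.2595] [-0.4 -0.2  0.3 -0.6] top [ 0.5817 -0.2602  0.091 ] side [ 0.5826 -0.2568  0.091 ]
b100 free [ 0.5749 -0.3818  0.0995] fixed [ 0.5737 -0.3785] [-0.4 -0.3  0.6 -0.7] top [ 0.573  -0.3792  0.105 ] side [ 0.5748 -0.375   0.105 ]
b25 free [ 0.4405 -0.3826  0.0669] fixed [ 0.4401 -0.3784] [-0.5 -0.2  0.4 -1. ] top [ 0.4397 -0.3794  0.074 ] side [ 0.4408 -0.3738  0.074 ]
```

```bash
cat > plan.py <<'E'
import sys
from h import *
def cur():
    o=arm.observe(); return np.array(o["position"]),R.from_rotvec(o["ee_rot"]),o
def tool(az): # x radial, y down, z tangential(ccw)
    c,s=np.cos(az),np.sin(az); return R.from_matrix(np.array([[c,0,-s],[s,0,c],[0,-1,0]]))
def plan(x,y,z,n=None,step=.058):
    p,Rc,o=cur()
    r0,a0,z0=np.hypot(p[0],p[1]),np.arctan2(p[1],p[0]),p[2]
    r1,a1=np.hypot(x,y),np.arctan2(y,x)
    L=np.sqrt((max(r0,r1)*(a1-a0))**2+(r1-r0)**2+(z-z0)**2)
    if n is None: n=max(1,int(np.ceil(L/step)))
    P,Q=p,Rc
    print("t",round(float(o["clock"]),2),"pos",p.round(4),"F",np.round(o["force"],1),"w",round(float(o["width"])*9.18,2),"n",n)
    for i in range(1,n+1):
        f=i/n; r=r0+f*(r1-r0); a=a0+f*(a1-a0); N=np.array([r*np.cos(a),r*np.sin(a),z0+f*(z-z0)]); M=tool(a)
        d=Q.inv().apply(N-P)*100; w=(Q.inv()*M).as_rotvec()
        print("xyz",d.round(2),"rxyz",w.round(3))
        P,Q=N,M
if __name__=="__main__":
    a=[float(v) for v in sys.argv[1:]]; plan(*a[:3],n=int(a[3]) if len(a)>3 else None)
E
python3 plan.py 0.440 -0.379 0.20
```

```text
t 0.15 pos [0.2767 0.56   0.2451] F [ 0.5 -0.1 -0.1] w 9.14 n 20
xyz [-0.48  0.23 -5.67] rxyz [ 0.     0.091 -0.001]
xyz [-0.48  0.23 -5.65] rxyz [0.    0.091 0.   ]
xyz [-0.48  0.23 -5.63] rxyz [0.    0.091 0.   ]
xyz [-0.48  0.23 -5.61] rxyz [0.    0.091 0.   ]
xyz [-0.47  0.23 -5.59] rxyz [0.    0.091 0.   ]
xyz [-0.47  0.23 -5.57] rxyz [0.    0.091 0.   ]
xyz [-0.47  0.23 -5.55] rxyz [0.    0.091 0.   ]
xyz [-0.47  0.23 -5.53] rxyz [0.    0.091 0.   ]
xyz [-0.47  0.23 -5.51] rxyz [0.    0.091 0.   ]
xyz [-0.47  0.23 -5.49] rxyz [0.    0.091 0.   ]
xyz [-0.47  0.23 -5.47] rxyz [0.    0.091 0.   ]
xyz [-0.47  0.23 -5.45] rxyz [0.    0.091 0.   ]
xyz [-0.47  0.23 -5.43] rxyz [0.    0.091 0.   ]
xyz [-0.47  0.23 -5.41] rxyz [0.    0.091 0.   ]
xyz [-0.47  0.23 -5.39] rxyz [0.    0.091 0.   ]
xyz [-0.46  0.23 -5.37] rxyz [0.    0.091 0.   ]
xyz [-0.46  0.23 -5.35] rxyz [0.    0.091 0.   ]
xyz [-0.46  0.23 -5.33] rxyz [0.    0.091 0.   ]
xyz [-0.46  0.23 -5.31] rxyz [0.    0.091 0.   ]
xyz [-0.46  0.23 -5.29] rxyz [0.    0.091 0.   ]
```

What could be mistaken for the targets (top image px): the amber bottles with blue caps are 250 at (368,177), 50 at (428,180), 100 at (488,182) and 25 at (487,248). The look-alikes are the green bottles at (307,169) and (311,223), the vials in the green rack near (480,75), the tub (369,244) and the beaker (421,245). The crop shows four amber bottles with different cap sizes that match the description. I'll take the 25 at (487,248) first and the 250 last.

Request:
{"api": "move_arm", "payload": {"series": [{"x": -0.5, "z": -5.7, "ry": 0.091}, {"x": -0.5, "z": -5.6, "ry": 0.091}, {"x": -0.5, "z": -5.6, "ry": 0.091}, {"x": -0.5, "z": -5.6, "ry": 0.091}, {"x": -0.5, "z": -5.6, "ry": 0.091}, {"x": -0.5, "z": -5.6, "ry": 0.091}, {"x": -0.5, "z": -5.6, "ry": 0.091}, {"x": -0.5, "z": -5.5, "ry": 0.091}, {"x": -0.5, "z": -5.5, "ry": 0.091}, {"x": -0.5, "z": -5.5, "ry": 0.091}, {"x": -0.5, "z": -5.5, "ry": 0.091}, {"x": -0.5, "z": -5.5, "ry": 0.091}], "jaw": 6}}

```text
invalid input
```

```bash
python3 plan.py 0.440 -0.379 0.20
```

```text
t 0.15 pos [0.2767 0.56   0.2451] F [ 0.5 -0.1 -0.1] w 9.14 n 20
xyz [-0.48  0.23 -5.67] rxyz [ 0.     0.091 -0.001]
xyz [-0.48  0.23 -5.65] rxyz [0.    0.091 0.   ]
xyz [-0.48  0.23 -5.63] rxyz [0.    0.091 0.   ]
xyz [-0.48  0.23 -5.61] rxyz [0.    0.091 0.   ]
xyz [-0.47  0.23 -5.59] rxyz [0.    0.091 0.   ]
xyz [-0.47  0.23 -5.57] rxyz [0.    0.091 0.   ]
xyz [-0.47  0.23 -5.55] rxyz [0.    0.091 0.   ]
xyz [-0.47  0.23 -5.53] rxyz [0.    0.091 0.   ]
xyz [-0.47  0.23 -5.51] rxyz [0.    0.091 0.   ]
xyz [-0.47  0.23 -5.49] rxyz [0.    0.091 0.   ]
xyz [-0.47  0.23 -5.47] rxyz [0.    0.091 0.   ]
xyz [-0.47  0.23 -5.45] rxyz [0.    0.091 0.   ]
xyz [-0.47  0.23 -5.43] rxyz [0.    0.091 0.   ]
xyz [-0.47  0.23 -5.41] rxyz [0.    0.091 0.   ]
xyz [-0.47  0.23 -5.39] rxyz [0.    0.091 0.   ]
xyz [-0.46  0.23 -5.37] rxyz [0.    0.091 0.   ]
xyz [-0.46  0.23 -5.35] rxyz [0.    0.091 0.   ]
xyz [-0.46  0.23 -5.33] rxyz [0.    0.091 0.   ]
xyz [-0.46  0.23 -5.31] rxyz [0.    0.091 0.   ]
xyz [-0.46  0.23 -5.29] rxyz [0.    0.091 0.   ]
```

The call was refused, probably because each row needs all six keys.

Request:
{"api": "move_arm", "payload": {"series": [{"x": -0.5, "y": 0, "z": -5.7, "rx": 0, "ry": 0.091, "rz": 0}, {"x": -0.5, "y": 0, "z": -5.6, "rx": 0, "ry": 0.091, "rz": 0}, {"x": -0.5, "y": 0, "z": -5.6, "rx": 0, "ry": 0.091, "rz": 0}, {"x": -0.5, "y": 0, "z": -5.6, "rx": 0, "ry": 0.091, "rz": 0}, {"x": -0.5, "y": 0, "z": -5.6, "rx": 0, "ry": 0.091, "rz": 0}, {"x": -0.5, "y": 0, "z": -5.6, "rx": 0, "ry": 0.091, "rz": 0}, {"x": -0.5, "y": 0, "z": -5.6, "rx": 0, "ry": 0.091, "rz": 0}, {"x": -0.5, "y": 0, "z": -5.5, "rx": 0, "ry": 0.091, "rz": 0}, {"x": -0.5, "y": 0, "z": -5.5, "rx": 0, "ry": 0.091, "rz": 0}, {"x": -0.5, "y": 0, "z": -5.5, "rx": 0, "ry": 0.091, "rz": 0}, {"x": -0.5, "y": 0, "z": -5.5, "rx": 0, "ry": 0.091, "rz": 0}, {"x": -0.5, "y": 0, "z": -5.5, "rx": 0, "ry": 0.091, "rz": 0}], "jaw": 6, "newtons": 20}}

```text
clock: 1.65
position: [0.5963, -0.0057, 0.241]
ee_rot: [-1.573, 0.007, 0.001]
force: [0.3, 0.6, 0.4]
width: 0.653
```

```bash
python3 plan.py 0.440 -0.379 0.20
```

```text
t 1.65 pos [ 0.5963 -0.0057  0.241 ] F [0.3 0.6 0.4] w 5.99 n 8
xyz [-0.45  0.53 -5.2 ] rxyz [ 0.002  0.093 -0.005]
xyz [-0.42  0.51 -5.19] rxyz [0.    0.088 0.   ]
xyz [-0.42  0.51 -5.17] rxyz [0.    0.088 0.   ]
xyz [-0.42  0.51 -5.15] rxyz [0.    0.088 0.   ]
xyz [-0.42  0.51 -5.14] rxyz [0.    0.088 0.   ]
xyz [-0.42  0.51 -5.12] rxyz [0.    0.088 0.   ]
xyz [-0.42  0.51 -5.1 ] rxyz [0.    0.088 0.   ]
xyz [-0.42  0.51 -5.09] rxyz [0.    0.088 0.   ]
```

Request:
{"api": "move_arm", "payload": {"series": [{"x": -0.45, "y": 0.5, "z": -5.2, "rx": 0.002, "ry": 0.093, "rz": -0.005}, {"x": -0.42, "y": 0.5, "z": -5.2, "rx": 0, "ry": 0.088, "rz": 0}, {"x": -0.42, "y": 0.5, "z": -5.2, "rx": 0, "ry": 0.088, "rz": 0}, {"x": -0.42, "y": 0.5, "z": -5.2, "rx": 0, "ry": 0.088, "rz": 0}, {"x": -0.42, "y": 0.5, "z": -5.1, "rx": 0, "ry": 0.088, "rz": 0}, {"x": -0.42, "y": 0.5, "z": -5.1, "rx": 0, "ry": 0.088, "rz": 0}, {"x": -0.42, "y": 0.5, "z": -5.1, "rx": 0, "ry": 0.088, "rz": 0}, {"x": -0.42, "y": 0.5, "z": -5.1, "rx": 0, "ry": 0.088, "rz": 0}, {"x": 0, "y": 0, "z": 0, "rx": 0, "ry": 0, "rz": 0}]}}

```text
clock: 2.78
position: [0.4274, -0.3933, 0.199]
ee_rot: [-1.494, 0.583, -0.582]
force: [0.6, -0.8, 0.2]
width: 0.652
```

```bash
python3 plan.py 0.440 -0.379 0.20; python3 - <<'E'
from plan import *
p,Rc,o=cur()
im=arm.get_image("wrist"); cv2.imwrite('pics/w1.png',im)
E
```

```text
t 2.77 pos [ 0.4274 -0.3933  0.199 ] F [ 0.6 -0.8  0.2] w 5.99 n 1
xyz [-0.04 -0.11  1.9 ] rxyz [ 0.003 -0.033  0.001]
```

View pics/w1.png

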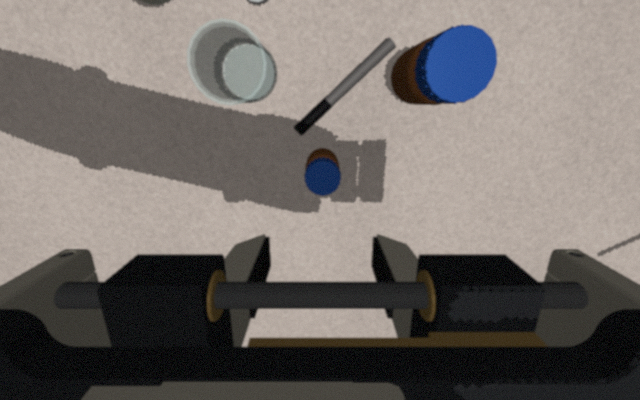

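```bash
cat >> h.py <<'E'
def wback(p,Rc,uv,z):
    T=np.array(C["wrist"]["tool_from_camera"]); d=Rc.apply(T[:3,:3]@np.linalg.inv(C["wrist"]["K"])@[uv[0],uv[1],1]); o=np.array(p)+Rc.apply(T[:3,3])
    return o+d*(z-o[2])/d[2]
E
python3 - <<'E'
from plan import *
p,Rc,o=cur()
print(wback(p,Rc,(322,177),.074).round(4),wback(p,Rc,(463,63),.105).round(4))
E
python3 plan.py 0.440 -0.379 0.10 3
```

```text
[ 0.4438 -0.3768  0.074 ] [ 0.5794 -0.3772  0.105 ]
t 2.83 pos [ 0.4296 -0.3913  0.1989] F [-0.   0.7 -0.4] w 6.03 n 3
xyz [-0.02  3.3   0.54] rxyz [ 0.001 -0.011  0.001]
xyz [-0.01  3.3   0.54] rxyz [ 0.    -0.009  0.   ]
xyz [-0.01  3.3   0.54] rxyz [ 0.    -0.009  0.   ]
```

Request:
{"api": "move_arm", "payload": {"series": [{"x": 0.05, "y": 3.0, "z": 1.6, "rx": 0, "ry": -0.03, "rz": 0}, {"x": 0, "y": 3.0, "z": 0, "rx": 0, "ry": 0, "rz": 0}, {"x": 0, "y": 3.0, "z": 0, "rx": 0, "ry": 0, "rz": 0}, {"x": 0, "y": 0, "z": 0, "rx": 0, "ry": 0, "rz": 0}]}}

```text
clock: 3.32
position: [0.4464, -0.3747, 0.1066]
ee_rot: [-1.499, 0.545, -0.548]
force: [0.3, 0.3, 0.8]
width: 0.655
```

```bash
python3 plan.py 0.441 -0.379 0.072 2
```

```text
t 3.33 pos [ 0.4464 -0.3747  0.1066] F [0.3 0.3 0.8] w 6.01 n 2
xyz [-0.07  1.73 -0.34] rxyz [-0.003  0.005  0.001]
xyz [-0.07  1.73 -0.34] rxyz [0.    0.006 0.   ]
```

Request:
{"api": "move_arm", "payload": {"series": [{"x": -0.14, "y": 0, "z": -0.65, "rx": -0.003, "ry": 0.01, "rz": 0}, {"x": 0, "y": 1.7, "z": 0, "rx": 0, "ry": 0, "rz": 0}, {"x": 0, "y": 0, "z": 0, "rx": 0, "ry": 0, "rz": 0}]}}

```text
clock: 3.7
position: [0.443, -0.379, 0.091]
ee_rot: [-1.5, 0.55, -0.557]
force: [1.1, 0.6, 0.6]
width: 0.655
```

```bash
python3 plan.py 0.441 -0.379 0.072 1
```

```text
t 3.7 pos [ 0.443 -0.379  0.091] F [1.1 0.6 0.6] w 6.01 n 1
xyz [-0.16  1.9  -0.13] rxyz [-0.     0.003  0.005]
```

Tip at 0.072, just above the cap top at 0.074. The lateral alignment is within about 2 mm, with 27 mm of jaw slack, so I'll go down and close.

Request:
{"api": "move_arm", "payload": {"series": [{"x": -0.16, "y": 1.0, "z": -0.1, "rx": 0, "ry": 0.003, "rz": 0.005}, {"x": 0, "y": 0.9, "z": 0, "rx": 0, "ry": 0, "rz": 0}, {"x": 0, "y": 0, "z": 0, "rx": 0, "ry": 0, "rz": 0}]}}

```text
clock: 4.08
position: [0.4412, -0.3791, 0.0711]
ee_rot: [-1.498, 0.556, -0.556]
force: [0.4, -0.5, -0.3]
width: 0.655
```

Request:
{"api": "move_arm", "payload": {"series": [{"x": 0, "y": 0, "z": 0, "rx": 0, "ry": 0, "rz": 0}, {"x": 0, "y": 0, "z": 0, "rx": 0, "ry": 0, "rz": 0}, {"x": 0, "y": 0, "z": 0, "rx": 0, "ry": 0, "rz": 0}, {"x": 0, "y": 0, "z": 0, "rx": 0, "ry": 0, "rz": 0}], "jaw": 2.5, "newtons": 20}}

```text
clock: 4.58
position: [0.4414, -0.3794, 0.0716]
ee_rot: [-1.498, 0.555, -0.557]
force: [0.0, -0.1, -1.0]
width: 0.353
```

```bash
python3 plan.py 0.605 0.173 0.26; python3 - <<'E'
from h import *
crop(arm.get_image("side"),'pics/s1.png',240,60,440,210,4)
E
```

```text
t 4.58 pos [ 0.4414 -0.3794  0.0716] F [ 0.  -0.1 -1. ] w 3.24 n 12
xyz [ 0.19 -1.57  4.82] rxyz [-0.001 -0.083  0.001]
xyz [ 0.19 -1.57  4.85] rxyz [ 0.    -0.082  0.   ]
xyz [ 0.19 -1.57  4.89] rxyz [ 0.    -0.082  0.   ]
xyz [ 0.19 -1.57  4.92] rxyz [ 0.    -0.082  0.   ]
xyz [ 0.19 -1.57  4.95] rxyz [ 0.    -0.082  0.   ]
xyz [ 0.19 -1.57  4.98] rxyz [ 0.    -0.082  0.   ]
xyz [ 0.19 -1.57  5.02] rxyz [ 0.    -0.082  0.   ]
xyz [ 0.19 -1.57  5.05] rxyz [ 0.    -0.082  0.   ]
xyz [ 0.18 -1.57  5.08] rxyz [ 0.    -0.082  0.   ]
xyz [ 0.18 -1.57  5.11] rxyz [ 0.    -0.082  0.   ]
xyz [ 0.18 -1.57  5.14] rxyz [ 0.    -0.082  0.   ]
xyz [ 0.18 -1.57  5.18] rxyz [ 0.    -0.082  0.   ]
```

View pics/s1.png

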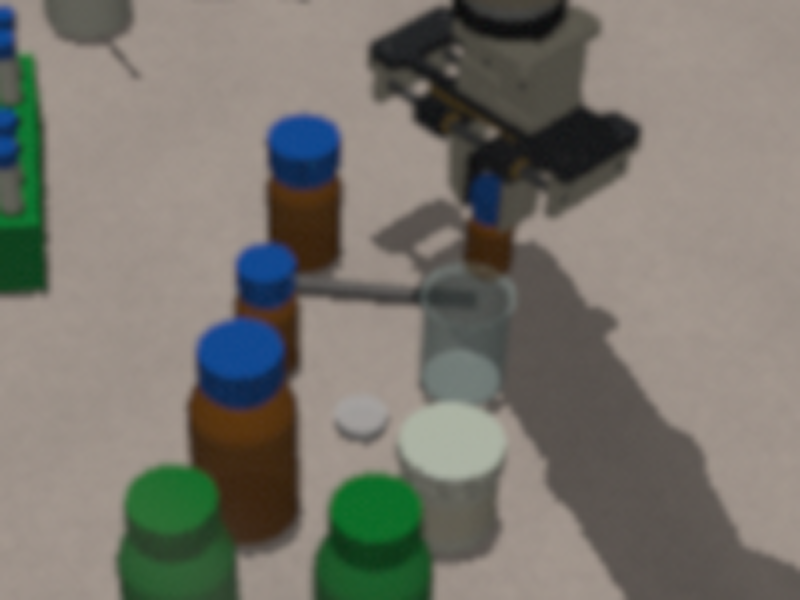

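The image shows the jaws around the blue cap of the 25 ml bottle at crop (487,200), and the opening of 3.24 cm matches the cap. Now lift straight up.

Request:
{"api": "move_arm", "payload": {"series": [{"x": 0, "y": -3, "z": 0, "rx": 0, "ry": 0, "rz": 0}, {"x": 0, "y": -5.5, "z": 0, "rx": 0, "ry": 0, "rz": 0}, {"x": 0, "y": -5.5, "z": 0, "rx": 0, "ry": 0, "rz": 0}, {"x": 0, "y": -4, "z": 0, "rx": 0, "ry": 0, "rz": 0}, {"x": 0.1, "y": -1, "z": 4, "rx": 0, "ry": -0.07, "rz": 0}, {"x": 0.2, "y": 0, "z": 4.9, "rx": 0, "ry": -0.082, "rz": 0}, {"x": 0.2, "y": 0, "z": 4.9, "rx": 0, "ry": -0.082, "rz": 0}, {"x": 0.2, "y": 0, "z": 4.9, "rx": 0, "ry": -0.082, "rz": 0}, {"x": 0.2, "y": 0, "z": 4.9, "rx": 0, "ry": -0.082, "rz": 0}, {"x": 0.2, "y": 0, "z": 5.0, "rx": 0, "ry": -0.082, "rz": 0}, {"x": 0.2, "y": 0, "z": 5.0, "rx": 0, "ry": -0.082, "rz": 0}]}}

```text
clock: 6.0
position: [0.6035, -0.0851, 0.2688]
ee_rot: [-1.57, 0.11, -0.114]
force: [0.2, 0.5, -0.8]
width: 0.354
```

```bash
python3 plan.py 0.605 0.173 0.24
```

```text
t 6.0 pos [ 0.6035 -0.0851  0.2688] F [ 0.2  0.5 -0.8] w 3.25 n 5
xyz [0.17 0.57 5.13] rxyz [ 0.002 -0.086  0.002]
xyz [0.18 0.58 5.16] rxyz [ 0.    -0.084  0.   ]
xyz [0.18 0.58 5.19] rxyz [ 0.    -0.084  0.   ]
xyz [0.18 0.58 5.23] rxyz [ 0.    -0.084  0.   ]
xyz [0.18 0.58 5.26] rxyz [ 0.    -0.084  0.   ]
```

Request:
{"api": "move_arm", "payload": {"series": [{"x": 0.2, "y": 0, "z": 5.1, "rx": 0, "ry": -0.086, "rz": 0}, {"x": 0.2, "y": 0, "z": 5.1, "rx": 0, "ry": -0.084, "rz": 0}, {"x": 0.2, "y": 0.5, "z": 5.2, "rx": 0, "ry": -0.084, "rz": 0}, {"x": 0.2, "y": 0.5, "z": 4.5, "rx": 0, "ry": -0.084, "rz": 0}, {"x": 0.1, "y": 1.0, "z": 3, "rx": 0, "ry": -0.05, "rz": 0}, {"x": 0, "y": 0, "z": 0, "rx": 0, "ry": 0, "rz": 0}]}}

```text
clock: 6.75
position: [0.6079, 0.1547, 0.2462]
ee_rot: [-1.562, -0.209, 0.208]
force: [-0.5, -0.8, 0.5]
width: 0.353
```

```bash
python3 plan.py 0.605 0.173 0.21 1
```

```text
t 6.75 pos [0.6079 0.1547 0.2462] F [-0.5 -0.8  0.5] w 3.24 n 1
xyz [0.19 3.62 1.84] rxyz [ 0.002 -0.013  0.001]
```

Request:
{"api": "move_arm", "payload": {"series": [{"x": 0.2, "y": 2.0, "z": 1.8, "rx": 0, "ry": -0.013, "rz": 0}, {"x": 0, "y": 2.0, "z": 0, "rx": 0, "ry": 0, "rz": 0}, {"x": 0, "y": 0, "z": 0, "rx": 0, "ry": 0, "rz": 0}, {"x": 0, "y": 0, "z": 0, "rx": 0, "ry": 0, "rz": 0}]}}

```text
clock: 7.25
position: [0.6066, 0.1661, 0.2063]
ee_rot: [-1.566, -0.213, 0.209]
force: [-0.1, 0.5, -0.5]
width: 0.354
```

```bash
python3 plan.py 0.605 0.173 0.20 1; python3 - <<'E'
from h import *
crop(arm.get_image("side"),'pics/s2.png',195,190,355,310,5)
crop(arm.get_image("top"),'pics/t2.png',150,100,310,220,5)
E
```

```text
t 7.25 pos [0.6066 0.1661 0.2063] F [-0.1  0.5 -0.5] w 3.25 n 1
xyz [0.02 0.62 0.71] rxyz [ 0.006 -0.01   0.001]
```

View pics/s2.png

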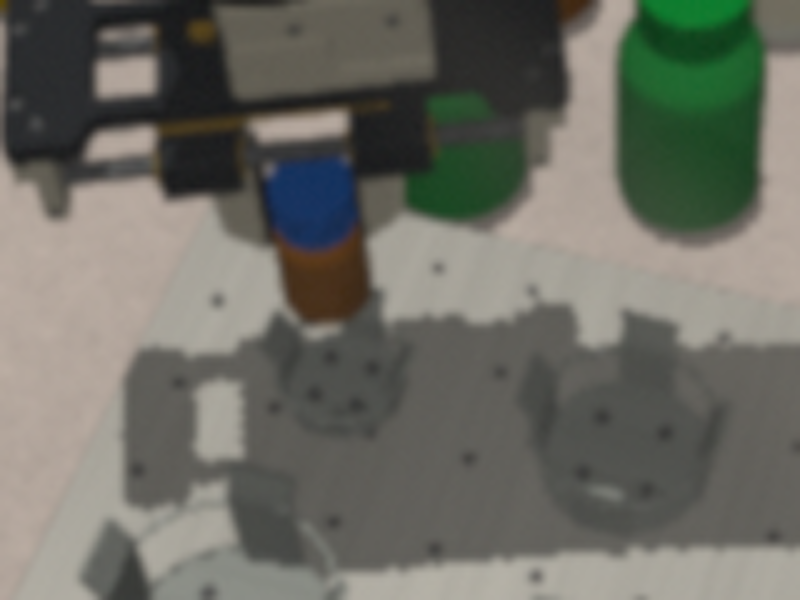

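View pics/t2.png

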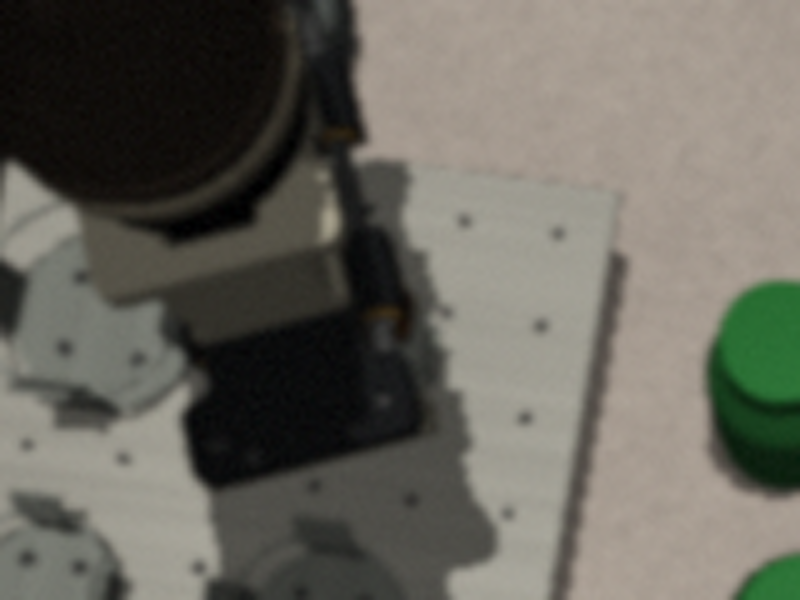

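```bash
cat >> h.py <<'E'
def rim(n,X,r):
    a=np.linspace(0,2*np.pi,72); return np.array([proj(n,[X[0]+r*np.cos(t),X[1]+r*np.sin(t),X[2]]) for t in a])
E
python3 - <<'E'
from h import *
q=rim("side",[.6066,.1661,.1347],.018); q=(q-[195,190]+.5)*5-.5
print("pred left/right/bottom",q[:,0].min().round(0),q[:,0].max().round(0),q[:,1].max().round(0))
q=(np.array([proj("side",[.6066,.1661,.2063+.002])])-[195,190]+.5)*5-.5; print("cap top",q)
E
```

```text
pred left/right/bottom 287.0 378.0 333.0
cap top [[312.33704984 183.81204226]]
```

```bash
python3 - <<'E'
from h import *
print(arm.observe()["position"].round(4))
im=arm.get_image("side")
p=arm.observe()["position"]; print(p.round(4))
s=8;u0,v0=235,215
c=cv2.resize(im[v0:v0+70,u0:u0+60],None,fx=s,fy=s,interpolation=cv2.INTER_CUBIC)
def dr(q,col): cv2.polylines(c,[np.int32((q-[u0,v0]+.5)*s-.5).reshape(-1,1,2)],True,col,1)
for dz,r in((-.0716,.018),(.0024,.0165),(.0024-.02,.0165)): dr(rim("side",[p[0],p[1],p[2]+dz],r),(0,255,0))
cv2.imwrite('pics/s3.png',c)
E
```

```text
[0.6066 0.1662 0.2064]
[0.6066 0.1667 0.2064]
```

View pics/s3.png

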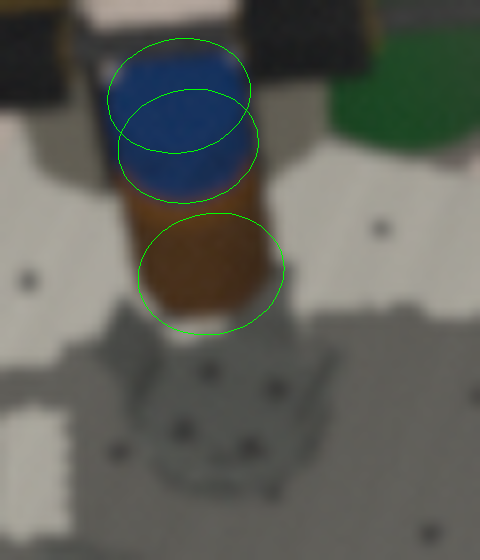

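```bash
python3 - <<'E'
from h import *
im=cv2.imread('pics/side0.png')
s=6;u0,v0=280,80
c=cv2.resize(im[v0:v0+125,u0:u0+110],None,fx=s,fy=s,interpolation=cv2.INTER_CUBIC)[:598]
def dr(q,col): cv2.polylines(c,[np.int32((q-[u0,v0]+.5)*s-.5).reshape(-1,1,2)],True,col,1)
for x,y,h,r,rc,k in((.5755,-.1245,.143,.035,.026,.026),(.5737,-.3785,.105,.028,.026,.026),(.5822,-.2595,.091,.023,.02,.023),(.441,-.379,.074,.018,.0165,.02)):
    dr(rim("side",[x,y,0],r),(0,255,0));dr(rim("side",[x,y,h],rc),(0,255,0));dr(rim("side",[x,y,h-k],rc),(0,255,0))
cv2.imwrite('pics/s4.png',c)
E
```

View pics/s4.png

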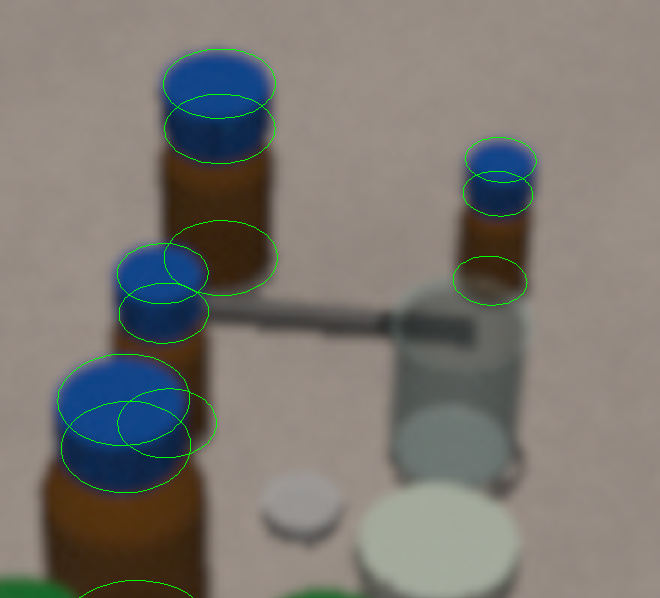

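Request:
{"api": "move_arm", "payload": {"series": [{"x": 0, "y": 0.6, "z": 0.7, "rx": 0.006, "ry": -0.01, "rz": 0}, {"x": 0, "y": 0, "z": 0, "rx": 0, "ry": 0, "rz": 0}]}}

```text
clock: 7.65
position: [0.6049, 0.174, 0.2007]
ee_rot: [-1.557, -0.222, 0.217]
force: [0.1, 0.3, -0.1]
width: 0.352
```

```bash
python3 plan.py 0.605 0.173 0.157 3
```

```text
t 7.65 pos [0.6049 0.174  0.2007] F [ 0.1  0.3 -0.1] w 3.23 n 3
xyz [-0.01  1.46 -0.04] rxyz [-0.002  0.001  0.003]
xyz [-0.01  1.46 -0.03] rxyz [0.    0.001 0.   ]
xyz [-0.01  1.46 -0.03] rxyz [0.    0.001 0.   ]
```

Request:
{"api": "move_arm", "payload": {"series": [{"x": 0, "y": 1.2, "z": -0.05, "rx": 0, "ry": 0, "rz": 0}, {"x": 0, "y": 1.2, "z": 0, "rx": 0, "ry": 0, "rz": 0}, {"x": 0, "y": 0.8, "z": 0, "rx": 0, "ry": 0, "rz": 0}, {"x": 0, "y": 0, "z": 0, "rx": 0, "ry": 0, "rz": 0}]}}

```text
clock: 8.15
position: [0.6047, 0.1734, 0.1657]
ee_rot: [-1.558, -0.221, 0.219]
force: [0.2, -0.2, -0.2]
width: 0.353
```

```bash
python3 plan.py 0.605 0.173 0.157 1;python3 - <<'E'
from h import *
p=arm.observe()["position"]
im=arm.get_image("side")
s=6;u0,v0=220,205
c=cv2.resize(im[v0:v0+90,u0:u0+90],None,fx=s,fy=s,interpolation=cv2.INTER_CUBIC)
cv2.imwrite('pics/s5.png',c)
E
```

```text
t 8.15 pos [0.6047 0.1734 0.1657] F [ 0.2 -0.2 -0.2] w 3.24 n 1
xyz [ 0.02  0.87 -0.05] rxyz [-0.001  0.002  0.002]
```

View pics/s5.png

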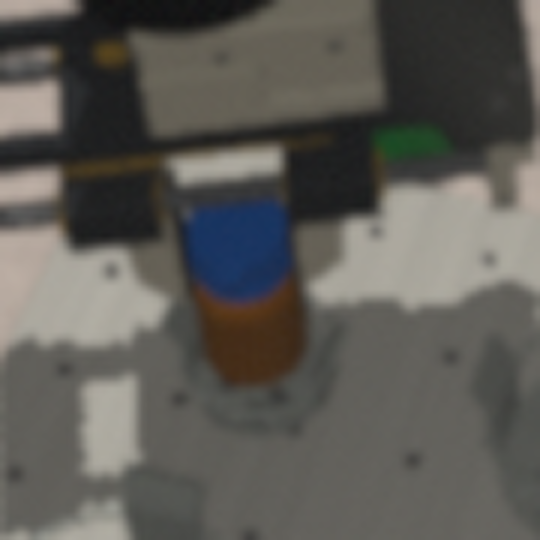

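The bottle is inside the finger ring of clamp25, crop (250,340), with no contact force. I'll lower it gently to the seat.

Request:
{"api": "move_arm", "payload": {"series": [{"x": 0, "y": 0.5, "z": 0, "rx": 0, "ry": 0, "rz": 0}, {"x": 0, "y": 0.3, "z": 0, "rx": 0, "ry": 0, "rz": 0}]}}

```text
clock: 8.45
position: [0.6054, 0.1735, 0.1583]
ee_rot: [-1.558, -0.222, 0.217]
force: [0.5, 0.3, -1.3]
width: 0.35
```

Request:
{"api": "move_arm", "payload": {"series": [{"x": 0, "y": 0.2, "z": 0, "rx": 0, "ry": 0, "rz": 0}]}}

```text
clock: 8.57
position: [0.6055, 0.1736, 0.1562]
ee_rot: [-1.558, -0.223, 0.217]
force: [0.5, -0.1, -1.4]
width: 0.356
```

Request:
{"api": "move_arm", "payload": {"series": [{"x": 0, "y": 0.2, "z": 0, "rx": 0, "ry": 0, "rz": 0}]}}

```text
clock: 8.7
position: [0.6058, 0.1737, 0.1544]
ee_rot: [-1.557, -0.223, 0.216]
force: [-1.1, 0.4, 12.3]
width: 0.351
```

Contact with 12 N, so the seat is at about 0.083. Release and lift.

Request:
{"api": "move_arm", "payload": {"series": [{"x": 0, "y": 0, "z": 0, "rx": 0, "ry": 0, "rz": 0}, {"x": 0, "y": 0, "z": 0, "rx": 0, "ry": 0, "rz": 0}, {"x": 0, "y": 0, "z": 0, "rx": 0, "ry": 0, "rz": 0}], "jaw": 6}}

```text
clock: 9.07
position: [0.606, 0.1737, 0.1546]
ee_rot: [-1.557, -0.224, 0.216]
force: [-0.1, -0.0, 0.5]
width: 0.622
```

Request:
{"api": "move_arm", "payload": {"series": [{"x": 0, "y": -3, "z": 0, "rx": 0, "ry": 0, "rz": 0}, {"x": 0, "y": -4, "z": 0, "rx": 0, "ry": 0, "rz": 0}, {"x": 0, "y": -3, "z": 0, "rx": 0, "ry": 0, "rz": 0}]}}

```text
clock: 9.45
position: [0.6038, 0.173, 0.2544]
ee_rot: [-1.559, -0.219, 0.221]
force: [0.4, 0.3, -0.4]
width: 0.65
```

```bash
python3 plan.py 0.583 -0.260 0.23; python3 - <<'E'
from h import *
im=arm.get_image("side")
s=6;u0,v0=220,205
c=cv2.resize(im[v0:v0+90,u0:u0+120],None,fx=s,fy=s,interpolation=cv2.INTER_CUBIC)
cv2.imwrite('pics/s6.png',c)
E
```

```text
t 9.45 pos [0.6038 0.173  0.2544] F [ 0.4  0.3 -0.4] w 5.97 n 8
xyz [-0.12  0.3  -5.49] rxyz [-0.001  0.088 -0.001]
xyz [-0.11  0.31 -5.5 ] rxyz [0.    0.087 0.   ]
xyz [-0.11  0.31 -5.51] rxyz [0.    0.087 0.   ]
xyz [-0.11  0.31 -5.52] rxyz [0.    0.087 0.   ]
xyz [-0.11  0.31 -5.53] rxyz [0.    0.087 0.   ]
xyz [-0.11  0.31 -5.54] rxyz [0.    0.087 0.   ]
xyz [-0.12  0.31 -5.56] rxyz [0.    0.087 0.   ]
xyz [-0.12  0.31 -5.57] rxyz [0.    0.087 0.   ]
```

View pics/s6.png

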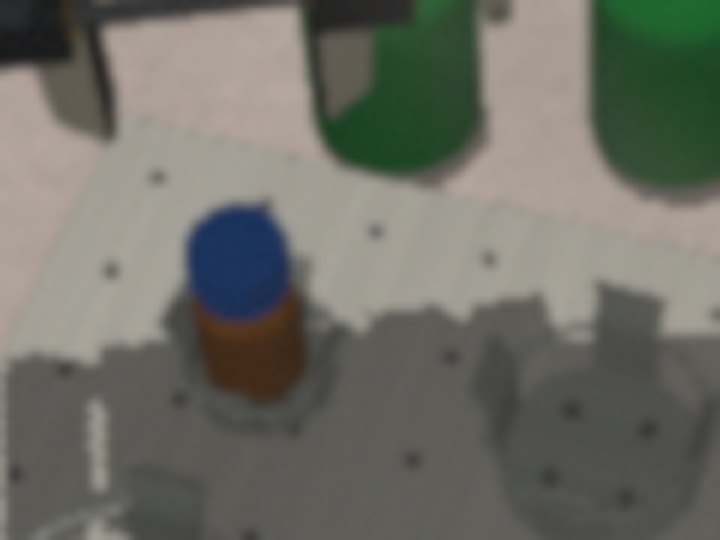

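The 25 ml bottle stands upright in its clamp, crop (245,320). Next is the 50 ml.

Request:
{"api": "move_arm", "payload": {"series": [{"x": -0.1, "y": 0.1, "z": -5.5, "rx": 0, "ry": 0.088, "rz": 0}, {"x": -0.1, "y": 0.2, "z": -5.5, "rx": 0, "ry": 0.087, "rz": 0}, {"x": -0.1, "y": 0.2, "z": -5.5, "rx": 0, "ry": 0.087, "rz": 0}, {"x": -0.1, "y": 0.3, "z": -5.5, "rx": 0, "ry": 0.087, "rz": 0}, {"x": -0.1, "y": 0.3, "z": -5.5, "rx": 0, "ry": 0.087, "rz": 0}, {"x": -0.1, "y": 0.3, "z": -5.5, "rx": 0, "ry": 0.087, "rz": 0}, {"x": -0.1, "y": 0.3, "z": -5.2, "rx": 0, "ry": 0.085, "rz": 0}, {"x": -0.1, "y": 0.3, "z": -4.2, "rx": 0, "ry": 0.07, "rz": 0}, {"x": 0, "y": 0, "z": 0, "rx": 0, "ry": 0, "rz": 0}, {"x": 0, "y": 0, "z": 0, "rx": 0, "ry": 0, "rz": 0}], "jaw": 7}}

```text
clock: 10.75
position: [0.5899, -0.2522, 0.2358]
ee_rot: [-1.541, 0.32, -0.331]
force: [0.1, 1.1, -1.0]
width: 0.764
```

```bash
python3 plan.py 0.583 -0.260 0.18 1;python3 - <<'E'
from plan import *
p,Rc,o=cur()
im=arm.get_image("wrist"); cv2.imwrite('pics/w2.png',im)
np.savez('w2.npz',p=p,q=Rc.as_rotvec())
E
```

```text
t 10.75 pos [ 0.5899 -0.2522  0.2358] F [ 0.1  1.1 -1. ] w 7.02 n 1
xyz [-0.34  5.57 -1.02] rxyz [-0.007  0.004  0.005]
```

View pics/w2.png

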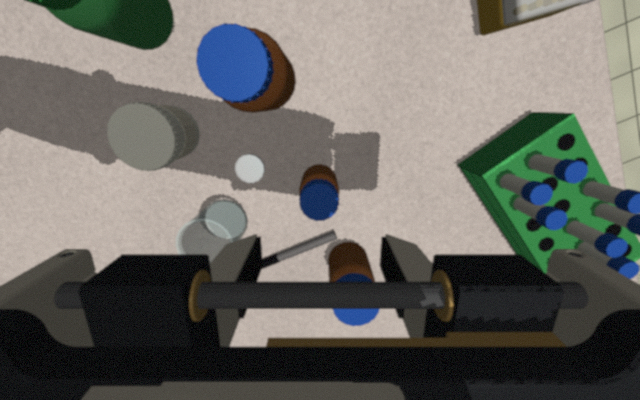

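```bash
python3 - <<'E'
from plan import *
d=np.load('w2.npz');q=R.from_rotvec(d['q'])
for n,uv,h in(("50",(319.5,200),.091),("250",(235,62),.143),("100",(356,300),.105),("25spot tub",(143,136),.074)): print(n,wback(d['p'],q,uv,h).round(4))
E
python3 plan.py 0.583 -0.260 0.11 2
```

```text
50 [ 0.5865 -0.2584  0.091 ]
250 [ 0.58   -0.1245  0.143 ]
100 [ 0.5786 -0.372   0.105 ]
25spot tub [ 0.4516 -0.1318  0.074 ]
t 10.8 pos [ 0.5897 -0.2525  0.2359] F [-0.8  0.2  0.8] w 6.98 n 2
xyz [-0.19  6.29 -0.52] rxyz [-0.006 -0.004  0.005]
xyz [-0.16  6.29 -0.47] rxyz [0.    0.007 0.   ]
```

Request:
{"api": "move_arm", "payload": {"series": [{"x": -0.25, "y": 3, "z": -0.95, "rx": -0.006, "ry": 0.002, "rz": 0.005}, {"x": 0, "y": 4, "z": 0, "rx": 0, "ry": 0, "rz": 0}, {"x": 0, "y": 4, "z": 0, "rx": 0, "ry": 0, "rz": 0}, {"x": 0, "y": 0, "z": 0, "rx": 0, "ry": 0, "rz": 0}]}}

```text
clock: 11.3
position: [0.5879, -0.2539, 0.1241]
ee_rot: [-1.544, 0.316, -0.322]
force: [-0.2, -0.3, 0.6]
width: 0.765
```

```bash
python3 plan.py 0.584 -0.2595 0.087 1
```

```text
t 11.3 pos [ 0.5879 -0.2539  0.1241] F [-0.2 -0.3  0.6] w 7.03 n 1
xyz [-0.15  3.71 -0.68] rxyz [-0.003  0.012  0.003]
```

Request:
{"api": "move_arm", "payload": {"series": [{"x": -0.15, "y": 0, "z": -0.7, "rx": -0.003, "ry": 0.012, "rz": 0.003}, {"x": 0, "y": 0, "z": 0, "rx": 0, "ry": 0, "rz": 0}]}}

```text
clock: 11.55
position: [0.5854, -0.2598, 0.127]
ee_rot: [-1.546, 0.325, -0.33]
force: [0.2, -0.2, 0.1]
width: 0.765
```

```bash
python3 plan.py 0.584 -0.2595 0.087 1
```

```text
t 11.55 pos [ 0.5854 -0.2598  0.127 ] F [ 0.2 -0.2  0.1] w 7.03 n 1
xyz [-0.16  4.   -0.03] rxyz [-0.001  0.001  0.003]
```

Request:
{"api": "move_arm", "payload": {"series": [{"x": -0.1, "y": 1.6, "z": 0, "rx": 0, "ry": 0, "rz": 0.003}, {"x": 0, "y": 1.6, "z": 0, "rx": 0, "ry": 0, "rz": 0}, {"x": 0, "y": 0.7, "z": 0, "rx": 0, "ry": 0, "rz": 0}, {"x": 0, "y": 0, "z": 0, "rx": 0, "ry": 0, "rz": 0}]}}

```text
clock: 12.05
position: [0.5855, -0.2595, 0.0869]
ee_rot: [-1.545, 0.325, -0.329]
force: [-0.1, -0.4, -0.5]
width: 0.76
```

```bash
python3 plan.py 0.584 -0.2595 0.087 1
```

```text
t 12.05 pos [ 0.5855 -0.2595  0.0869] F [-0.1 -0.4 -0.5] w 6.98 n 1
xyz [-0.13 -0.01 -0.06] rxyz [-0.001  0.001  0.002]
```

Request:
{"api": "move_arm", "payload": {"series": [{"x": 0, "y": 0, "z": 0, "rx": 0, "ry": 0, "rz": 0}, {"x": 0, "y": 0, "z": 0, "rx": 0, "ry": 0, "rz": 0}, {"x": 0, "y": 0, "z": 0, "rx": 0, "ry": 0, "rz": 0}, {"x": 0, "y": 0, "z": 0, "rx": 0, "ry": 0, "rz": 0}], "jaw": 3.2, "newtons": 25}}

```text
clock: 12.55
position: [0.5859, -0.2599, 0.0876]
ee_rot: [-1.545, 0.324, -0.33]
force: [0.3, 0.3, -0.8]
width: 0.434
```

```bash
python3 plan.py 0.5035 0.309 0.27
```

```text
t 12.55 pos [ 0.5859 -0.2599  0.0876] F [ 0.3  0.3 -0.8] w 3.98 n 12
xyz [-0.62 -1.52  5.13] rxyz [-0.001 -0.08   0.003]
xyz [-0.62 -1.52  5.1 ] rxyz [ 0.    -0.081  0.   ]
xyz [-0.62 -1.52  5.06] rxyz [ 0.    -0.081  0.   ]
xyz [-0.62 -1.52  5.03] rxyz [ 0.    -0.081  0.   ]
xyz [-0.62 -1.52  5.  ] rxyz [ 0.    -0.081  0.   ]
xyz [-0.62 -1.52  4.96] rxyz [ 0.    -0.081  0.   ]
xyz [-0.62 -1.52  4.93] rxyz [ 0.    -0.081  0.   ]
xyz [-0.62 -1.52  4.89] rxyz [ 0.    -0.081  0.   ]
xyz [-0.61 -1.52  4.86] rxyz [ 0.    -0.081  0.   ]
xyz [-0.61 -1.52  4.83] rxyz [ 0.    -0.081  0.   ]
xyz [-0.61 -1.52  4.79] rxyz [ 0.    -0.081  0.   ]
xyz [-0.61 -1.52  4.76] rxyz [ 0.    -0.081  0.   ]
```

Request:
{"api": "move_arm", "payload": {"series": [{"x": 0, "y": -3, "z": 0, "rx": 0, "ry": 0, "rz": 0}, {"x": 0, "y": -5.5, "z": 0, "rx": 0, "ry": 0, "rz": 0}, {"x": 0, "y": -5.5, "z": 0, "rx": 0, "ry": 0, "rz": 0}, {"x": 0, "y": -4, "z": 0, "rx": 0, "ry": 0, "rz": 0}, {"x": -0.4, "y": -1, "z": 4, "rx": 0, "ry": -0.07, "rz": 0}, {"x": -0.6, "y": 0, "z": 5, "rx": 0, "ry": -0.081, "rz": 0}, {"x": -0.6, "y": 0, "z": 5, "rx": 0, "ry": -0.081, "rz": 0}, {"x": -0.6, "y": 0, "z": 5, "rx": 0, "ry": -0.081, "rz": 0}, {"x": -0.6, "y": 0, "z": 5, "rx": 0, "ry": -0.081, "rz": 0}, {"x": -0.6, "y": 0, "z": 5, "rx": 0, "ry": -0.081, "rz": 0}, {"x": -0.6, "y": 0, "z": 5, "rx": 0, "ry": -0.081, "rz": 0}]}}

```text
clock: 13.92
position: [0.6035, 0.0818, 0.2836]
ee_rot: [-1.571, -0.117, 0.112]
force: [0.7, -0.4, -2.0]
width: 0.429
```

```bash
python3 plan.py 0.5035 0.309 0.26
```

```text
t 13.93 pos [0.6035 0.0818 0.2836] F [ 0.7 -0.4 -2. ] w 3.94 n 5
xyz [-0.52  0.45  5.04] rxyz [ 0.003 -0.072  0.003]
xyz [-0.57  0.47  5.  ] rxyz [ 0.    -0.083  0.   ]
xyz [-0.57  0.47  4.97] rxyz [ 0.    -0.083  0.   ]
xyz [-0.57  0.47  4.94] rxyz [ 0.    -0.083  0.   ]
xyz [-0.57  0.47  4.91] rxyz [ 0.    -0.083  0.   ]
```

Request:
{"api": "move_arm", "payload": {"series": [{"x": -0.5, "y": 0, "z": 5, "rx": 0, "ry": -0.075, "rz": 0}, {"x": -0.6, "y": 0.3, "z": 5, "rx": 0, "ry": -0.083, "rz": 0}, {"x": -0.6, "y": 0.5, "z": 5, "rx": 0, "ry": -0.083, "rz": 0}, {"x": -0.6, "y": 0.5, "z": 4.9, "rx": 0, "ry": -0.083, "rz": 0}, {"x": -0.4, "y": 0.5, "z": 3.5, "rx": 0, "ry": -0.06, "rz": 0}, {"x": 0, "y": 0, "z": 0, "rx": 0, "ry": 0, "rz": 0}, {"x": 0, "y": 0, "z": 0, "rx": 0, "ry": 0, "rz": 0}]}}

```text
clock: 14.8
position: [0.5032, 0.3069, 0.2638]
ee_rot: [-1.53, -0.433, 0.429]
force: [1.1, -1.1, -1.2]
width: 0.427
```

```bash
python3 plan.py 0.5035 0.309 0.22 1
```

```text
t 14.8 pos [0.5032 0.3069 0.2638] F [ 1.1 -1.1 -1.2] w 3.92 n 1
xyz [0.13 4.38 0.17] rxyz [ 0.003 -0.     0.002]
```

Request:
{"api": "move_arm", "payload": {"series": [{"x": 0.1, "y": 2, "z": 0.2, "rx": 0.003, "ry": 0, "rz": 0.002}, {"x": 0, "y": 1.8, "z": 0, "rx": 0, "ry": 0, "rz": 0}, {"x": 0, "y": 0, "z": 0, "rx": 0, "ry": 0, "rz": 0}]}}

```text
clock: 15.18
position: [0.5059, 0.3054, 0.2259]
ee_rot: [-1.53, -0.427, 0.424]
force: [0.9, 0.2, -1.0]
width: 0.428
```

```bash
python3 plan.py 0.5035 0.309 0.18 1;  python3 - <<'E'
from h import *
p=arm.observe()["position"]
im=arm.get_image("side")
s=6;u0,v0=240,250
c=cv2.resize(im[v0:v0+100,u0:u0+120],None,fx=s,fy=s,interpolation=cv2.INTER_CUBIC)
def dr(q,col): cv2.polylines(c,[np.int32((q-[u0,v0]+.5)*s-.5).reshape(-1,1,2)],True,col,1)
dr(rim("side",[p[0],p[1],p[2]-.0876],.023),(0,255,0));dr(rim("side",[p[0],p[1],p[2]+.0034],.02),(0,255,0))
cv2.imwrite('pics/s7.png',c)
E
```

```text
t 15.18 pos [0.5059 0.3054 0.2259] F [ 0.9  0.2 -1. ] w 3.93 n 1
xyz [-0.02  4.59  0.44] rxyz [ 0.001 -0.008  0.001]
```

View pics/s7.png

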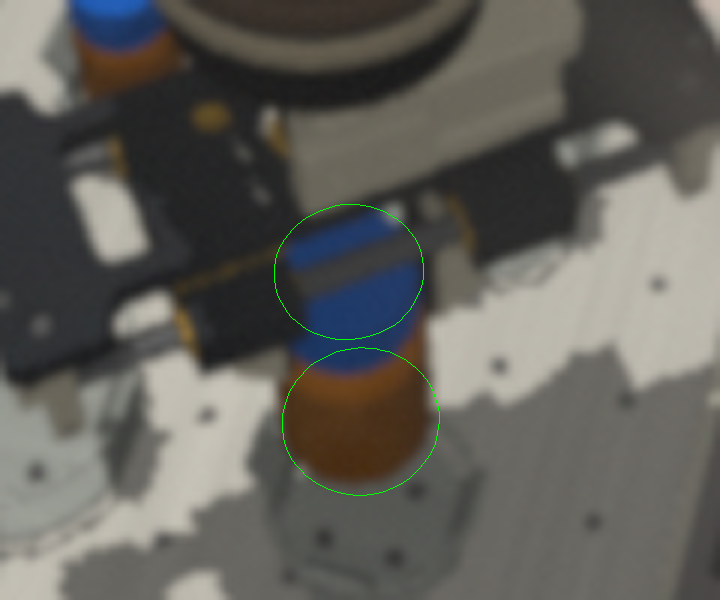

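Request:
{"api": "move_arm", "payload": {"series": [{"x": 0, "y": 0.3, "z": 0.45, "rx": 0, "ry": -0.008, "rz": 0}, {"x": 0, "y": 0, "z": 0, "rx": 0, "ry": 0, "rz": 0}]}}

```text
clock: 15.48
position: [0.5051, 0.3093, 0.2251]
ee_rot: [-1.527, -0.435, 0.427]
force: [-0.3, -0.3, -1.3]
width: 0.432
```

```bash
python3 plan.py 0.5035 0.309 0.18 1
```

```text
t 15.47 pos [0.5051 0.3093 0.2251] F [-0.3 -0.3 -1.3] w 3.96 n 1
xyz [-0.17  4.51  0.06] rxyz [ 0.001 -0.001  0.005]
```

Request:
{"api": "move_arm", "payload": {"series": [{"x": -0.15, "y": 1.2, "z": 0.05, "rx": 0, "ry": 0, "rz": 0.005}, {"x": 0, "y": 1.3, "z": 0, "rx": 0, "ry": 0, "rz": 0}, {"x": 0, "y": 1.2, "z": 0, "rx": 0, "ry": 0, "rz": 0}, {"x": 0, "y": 0, "z": 0, "rx": 0, "ry": 0, "rz": 0}]}}

```text
clock: 15.98
position: [0.5032, 0.3088, 0.1854]
ee_rot: [-1.529, -0.431, 0.431]
force: [-0.6, 0.7, -1.0]
width: 0.431
```

```bash
python3 plan.py 0.5035 0.309 0.174 1
```

```text
t 15.97 pos [0.5032 0.3088 0.1854] F [-0.6  0.7 -1. ] w 3.96 n 1
xyz [0.03 1.14 0.  ] rxyz [ 0.001 -0.001 -0.001]
```

Request:
{"api": "move_arm", "payload": {"series": [{"x": 0, "y": 0.6, "z": 0, "rx": 0, "ry": 0, "rz": 0}, {"x": 0, "y": 0.4, "z": 0, "rx": 0, "ry": 0, "rz": 0}]}}

```text
clock: 16.23
position: [0.5036, 0.309, 0.1751]
ee_rot: [-1.529, -0.431, 0.431]
force: [-1.1, -0.7, -1.5]
width: 0.429
```

Request:
{"api": "move_arm", "payload": {"series": [{"x": 0, "y": 0.2, "z": 0, "rx": 0, "ry": 0, "rz": 0}]}}

```text
clock: 16.35
position: [0.5036, 0.309, 0.1729]
ee_rot: [-1.529, -0.431, 0.431]
force: [0.2, -0.0, -1.5]
width: 0.428
```

Request:
{"api": "move_arm", "payload": {"series": [{"x": 0, "y": 0.2, "z": 0, "rx": 0, "ry": 0, "rz": 0}]}}

```text
clock: 16.48
position: [0.5037, 0.309, 0.171]
ee_rot: [-1.529, -0.431, 0.43]
force: [0.4, 0.8, -1.2]
width: 0.432
```

Request:
{"api": "move_arm", "payload": {"series": [{"x": 0, "y": 0.15, "z": 0, "rx": 0, "ry": 0, "rz": 0}]}}

```text
clock: 16.6
position: [0.5039, 0.309, 0.1704]
ee_rot: [-1.528, -0.432, 0.43]
force: [-6.1, -3.8, 17.7]
width: 0.427
```

Request:
{"api": "move_arm", "payload": {"series": [{"x": 0, "y": 0, "z": 0, "rx": 0, "ry": 0, "rz": 0}, {"x": 0, "y": 0, "z": 0, "rx": 0, "ry": 0, "rz": 0}, {"x": 0, "y": 0, "z": 0, "rx": 0, "ry": 0, "rz": 0}, {"x": 0, "y": 0, "z": 0, "rx": 0, "ry": 0, "rz": 0}], "jaw": 7}}

```text
clock: 17.1
position: [0.5044, 0.3093, 0.1712]
ee_rot: [-1.528, -0.433, 0.428]
force: [-0.6, 0.5, -0.6]
width: 0.754
```

Request:
{"api": "move_arm", "payload": {"series": [{"x": 0, "y": -2.5, "z": 0, "rx": 0, "ry": 0, "rz": 0}, {"x": 0, "y": -3, "z": 0, "rx": 0, "ry": 0, "rz": 0}, {"x": 0, "y": -2.5, "z": 0, "rx": 0, "ry": 0, "rz": 0}]}}

```text
clock: 17.48
position: [0.503, 0.3086, 0.2508]
ee_rot: [-1.53, -0.429, 0.432]
force: [-0.2, -0.0, 0.9]
width: 0.763
```

```bash
python3 plan.py 0.575 -0.3785 0.25;  python3 - <<'E'
from h import *
im=arm.get_image("side")
s=5;u0,v0=200,230
c=cv2.resize(im[v0:v0+120,u0:u0+160],None,fx=s,fy=s,interpolation=cv2.INTER_CUBIC)
cv2.imwrite('pics/s8.png',c)
E
```

```text
t 17.48 pos [0.503  0.3086 0.2508] F [-0.2 -0.   0.9] w 7.0 n 14
xyz [ 0.51  0.01 -4.82] rxyz [ 0.002  0.08  -0.002]
xyz [ 0.5   0.01 -4.88] rxyz [0.    0.081 0.   ]
xyz [ 0.5   0.01 -4.94] rxyz [0.    0.081 0.   ]
xyz [ 0.5   0.01 -4.99] rxyz [0.    0.081 0.   ]
xyz [ 0.5   0.01 -5.05] rxyz [0.    0.081 0.   ]
xyz [ 0.5   0.01 -5.11] rxyz [0.    0.081 0.   ]
xyz [ 0.49  0.01 -5.16] rxyz [0.    0.081 0.   ]
xyz [ 0.49  0.01 -5.22] rxyz [0.    0.081 0.   ]
xyz [ 0.49  0.01 -5.28] rxyz [0.    0.081 0.   ]
xyz [ 0.49  0.01 -5.34] rxyz [0.    0.081 0.   ]
xyz [ 0.48  0.01 -5.39] rxyz [0.    0.081 0.   ]
xyz [ 0.48  0.01 -5.45] rxyz [0.    0.081 0.   ]
xyz [ 0.48  0.01 -5.51] rxyz [0.    0.081 0.   ]
xyz [ 0.48  0.01 -5.56] rxyz [0.    0.081 0.   ]
```

View pics/s8.png

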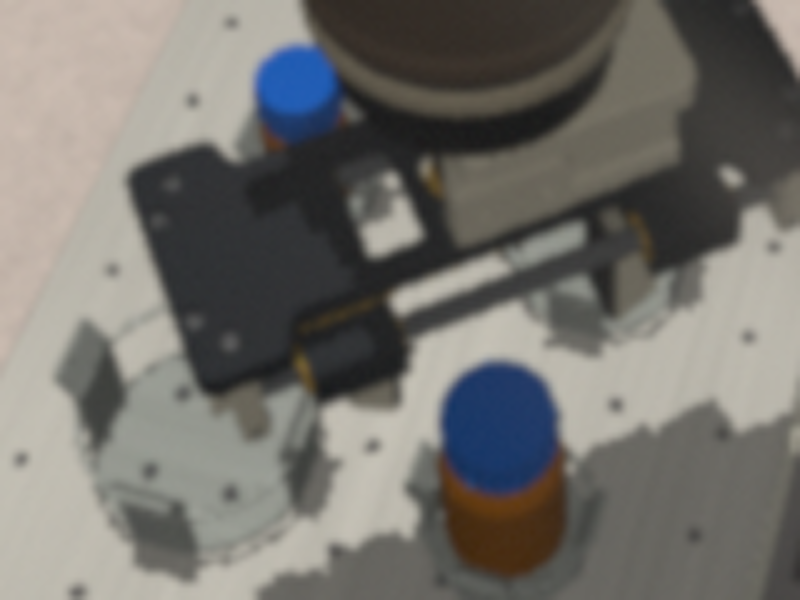

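The 50 ml bottle is upright in its clamp, crop (500,470), and the 25 ml still stands at (300,95). Next is the 100 ml.

Request:
{"api": "move_arm", "payload": {"series": [{"x": 0.5, "y": 0, "z": -4.8, "rx": 0, "ry": 0.08, "rz": 0}, {"x": 0.5, "y": 0, "z": -4.9, "rx": 0, "ry": 0.081, "rz": 0}, {"x": 0.5, "y": 0, "z": -5, "rx": 0, "ry": 0.081, "rz": 0}, {"x": 0.5, "y": 0, "z": -5, "rx": 0, "ry": 0.081, "rz": 0}, {"x": 0.5, "y": 0, "z": -5, "rx": 0, "ry": 0.081, "rz": 0}, {"x": 0.5, "y": 0, "z": -5.1, "rx": 0, "ry": 0.081, "rz": 0}, {"x": 0.5, "y": 0, "z": -5.2, "rx": 0, "ry": 0.081, "rz": 0}, {"x": 0.5, "y": 0, "z": -5.2, "rx": 0, "ry": 0.081, "rz": 0}, {"x": 0.5, "y": 0, "z": -5.3, "rx": 0, "ry": 0.081, "rz": 0}, {"x": 0.5, "y": 0, "z": -5.3, "rx": 0, "ry": 0.081, "rz": 0}, {"x": 0.5, "y": 0, "z": -5.4, "rx": 0, "ry": 0.081, "rz": 0}, {"x": 0.5, "y": 0, "z": -5.4, "rx": 0, "ry": 0.081, "rz": 0}], "jaw": 8}}

```text
clock: 19.02
position: [0.6182, -0.2834, 0.2506]
ee_rot: [-1.538, 0.34, -0.346]
force: [-0.5, 0.4, -0.6]
width: 0.868
```

```bash
python3 plan.py 0.575 -0.3785 0.22
```

```text
t 19.02 pos [ 0.6182 -0.2834  0.2506] F [-0.5  0.4 -0.6] w 7.97 n 2
xyz [ 0.25  1.5  -5.21] rxyz [-0.006  0.069  0.002]
xyz [ 0.22  1.53 -5.24] rxyz [0.    0.076 0.   ]
```

Request:
{"api": "move_arm", "payload": {"series": [{"x": 0.2, "y": 1.5, "z": -4.5, "rx": -0.006, "ry": 0.069, "rz": 0.002}, {"x": 0.2, "y": 1.5, "z": -4.0, "rx": 0, "ry": 0.07, "rz": 0}, {"x": 0, "y": 0, "z": 0, "rx": 0, "ry": 0, "rz": 0}, {"x": 0, "y": 0, "z": 0, "rx": 0, "ry": 0, "rz": 0}]}}

```text
clock: 19.52
position: [0.5792, -0.369, 0.219]
ee_rot: [-1.525, 0.462, -0.462]
force: [0.3, 0.7, -0.3]
width: 0.872
```

```bash
python3 plan.py 0.5755 -0.3785 0.22 1;python3 - <<'E'
from plan import *
p,Rc,o=cur()
im=arm.get_image("wrist"); cv2.imwrite('pics/w3.png',im)
np.savez('w3.npz',p=p,q=Rc.as_rotvec())
E
```

```text
t 19.52 pos [ 0.5792 -0.369   0.219 ] F [ 0.3  0.7 -0.3] w 8.0 n 1
xyz [ 0.22 -0.09 -1.  ] rxyz [ 0.003 -0.008  0.001]
```

View pics/w3.png

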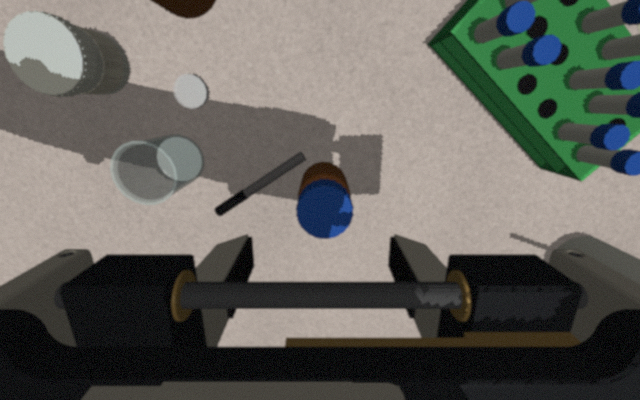

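```bash
python3 - <<'E'
from plan import *
d=np.load('w3.npz');q=R.from_rotvec(d['q'])
print(wback(d['p'],q,(325,209),.105).round(4))
print("rack corner",back("top",(433,90),.05).round(3),back("top",(440,116),.0).round(3))
E
python3 plan.py 0.576 -0.3785 0.15 1
```

```text
[ 0.5784 -0.3767  0.105 ]
rack corner [ 0.806 -0.297  0.05 ] [ 0.763 -0.326  0.   ]
t 19.57 pos [ 0.5789 -0.3692  0.219 ] F [-0.4  0.2  0.1] w 8.0 n 1
xyz [ 0.27  6.91 -0.91] rxyz [ 0.004 -0.008  0.001]
```

Request:
{"api": "move_arm", "payload": {"series": [{"x": 0.25, "y": 2, "z": -0.9, "rx": 0.004, "ry": -0.008, "rz": 0}, {"x": 0, "y": 3.5, "z": -0.2, "rx": 0, "ry": 0, "rz": 0}, {"x": 0, "y": 2, "z": 0, "rx": 0, "ry": 0, "rz": 0}, {"x": 0, "y": 0, "z": 0, "rx": 0, "ry": 0, "rz": 0}]}}

```text
clock: 20.08
position: [0.5767, -0.3773, 0.1396]
ee_rot: [-1.522, 0.448, -0.45]
force: [0.5, -0.0, -0.3]
width: 0.873
```

```bash
python3 plan.py 0.5765 -0.378 0.098 1
```

```text
t 20.07 pos [ 0.5767 -0.3773  0.1396] F [ 0.5 -0.  -0.3] w 8.01 n 1
xyz [ 0.02  4.16 -0.08] rxyz [-0.002  0.007  0.001]
```

Request:
{"api": "move_arm", "payload": {"series": [{"x": 0, "y": 1.5, "z": -0.1, "rx": -0.002, "ry": 0.007, "rz": 0}, {"x": 0, "y": 1.5, "z": 0, "rx": 0, "ry": 0, "rz": 0}, {"x": 0, "y": 1.1, "z": 0, "rx": 0, "ry": 0, "rz": 0}, {"x": 0, "y": 0, "z": 0, "rx": 0, "ry": 0, "rz": 0}]}}

```text
clock: 20.58
position: [0.577, -0.3779, 0.0965]
ee_rot: [-1.523, 0.452, -0.455]
force: [-0.0, -0.1, -0.5]
width: 0.871
```

Request:
{"api": "move_arm", "payload": {"series": [{"x": 0, "y": 0, "z": 0, "rx": 0, "ry": 0, "rz": 0}, {"x": 0, "y": 0, "z": 0, "rx": 0, "ry": 0, "rz": 0}, {"x": 0, "y": 0, "z": 0, "rx": 0, "ry": 0, "rz": 0}, {"x": 0, "y": 0, "z": 0, "rx": 0, "ry": 0, "rz": 0}], "jaw": 4.4, "newtons": 30}}

```text
clock: 21.08
position: [0.5776, -0.3785, 0.0979]
ee_rot: [-1.524, 0.451, -0.457]
force: [0.2, 0.0, -1.8]
width: 0.558
```

```bash
python3 plan.py 0.486 0.1905 0.28
```

```text
t 21.07 pos [ 0.5776 -0.3785  0.0979] F [ 0.2  0.  -1.8] w 5.12 n 13
xyz [-1.47 -1.41  4.97] rxyz [-0.    -0.072  0.004]
xyz [-1.48 -1.4   4.87] rxyz [ 0.    -0.073  0.   ]
xyz [-1.47 -1.4   4.78] rxyz [ 0.    -0.073  0.   ]
xyz [-1.47 -1.4   4.68] rxyz [ 0.    -0.073  0.   ]
xyz [-1.46 -1.4   4.59] rxyz [ 0.    -0.073  0.   ]
xyz [-1.46 -1.4   4.49] rxyz [ 0.    -0.073  0.   ]
xyz [-1.46 -1.4   4.4 ] rxyz [ 0.    -0.073  0.   ]
xyz [-1.45 -1.4   4.3 ] rxyz [ 0.    -0.073  0.   ]
xyz [-1.45 -1.4   4.21] rxyz [ 0.    -0.073  0.   ]
xyz [-1.45 -1.4   4.11] rxyz [ 0.    -0.073  0.   ]
xyz [-1.44 -1.4   4.02] rxyz [ 0.    -0.073  0.   ]
xyz [-1.44 -1.4   3.92] rxyz [ 0.    -0.073  0.   ]
xyz [-1.44 -1.4   3.83] rxyz [ 0.    -0.073  0.   ]
```

Request:
{"api": "move_arm", "payload": {"series": [{"x": 0, "y": -3, "z": 0, "rx": 0, "ry": 0, "rz": 0}, {"x": 0, "y": -5.5, "z": 0, "rx": 0, "ry": 0, "rz": 0}, {"x": 0, "y": -5.5, "z": 0, "rx": 0, "ry": 0, "rz": 0}, {"x": 0, "y": -4, "z": 0, "rx": 0, "ry": 0, "rz": 0}, {"x": -1.2, "y": -1, "z": 4, "rx": 0, "ry": -0.06, "rz": 0}, {"x": -1.5, "y": 0, "z": 4.8, "rx": 0, "ry": -0.073, "rz": 0}, {"x": -1.5, "y": 0, "z": 4.8, "rx": 0, "ry": -0.073, "rz": 0}, {"x": -1.5, "y": 0, "z": 4.7, "rx": 0, "ry": -0.073, "rz": 0}, {"x": -1.5, "y": 0, "z": 4.6, "rx": 0, "ry": -0.073, "rz": 0}, {"x": -1.5, "y": 0, "z": 4.5, "rx": 0, "ry": -0.073, "rz": 0}, {"x": -1.5, "y": 0, "z": 4.4, "rx": 0, "ry": -0.073, "rz": 0}]}}

```text
clock: 22.45
position: [0.5938, -0.0431, 0.2918]
ee_rot: [-1.573, 0.058, -0.059]
force: [0.7, 0.6, -2.2]
width: 0.563
```

```bash
python3 plan.py 0.486 0.1905 0.28
```

```text
t 22.45 pos [ 0.5938 -0.0431  0.2918] F [ 0.7  0.6 -2.2] w 5.17 n 5
xyz [-1.71  0.22  5.17] rxyz [ 0.003 -0.091  0.001]
xyz [-1.69  0.24  5.04] rxyz [ 0.    -0.089  0.   ]
xyz [-1.69  0.24  4.91] rxyz [ 0.    -0.089  0.   ]
xyz [-1.68  0.24  4.78] rxyz [ 0.    -0.089  0.   ]
xyz [-1.68  0.24  4.65] rxyz [ 0.    -0.089  0.   ]
```

Request:
{"api": "move_arm", "payload": {"series": [{"x": -1.7, "y": 0, "z": 5.1, "rx": 0, "ry": -0.091, "rz": 0}, {"x": -1.7, "y": 0, "z": 5, "rx": 0, "ry": -0.089, "rz": 0}, {"x": -1.7, "y": 0.3, "z": 4.9, "rx": 0, "ry": -0.089, "rz": 0}, {"x": -1.7, "y": 0.3, "z": 4.7, "rx": 0, "ry": -0.089, "rz": 0}, {"x": -1.0, "y": 0.5, "z": 3, "rx": 0, "ry": -0.06, "rz": 0}, {"x": 0, "y": 0, "z": 0, "rx": 0, "ry": 0, "rz": 0}, {"x": 0, "y": 0, "z": 0, "rx": 0, "ry": 0, "rz": 0}]}}

```text
clock: 23.32
position: [0.4899, 0.1843, 0.2796]
ee_rot: [-1.554, -0.286, 0.287]
force: [0.4, -0.2, -2.6]
width: 0.563
```

```bash
python3 plan.py 0.486 0.1905 0.24 1
```

```text
t 23.32 pos [0.4899 0.1843 0.2796] F [ 0.4 -0.2 -2.6] w 5.17 n 1
xyz [-0.15  3.96  0.72] rxyz [ 0.002 -0.009 -0.   ]
```

Request:
{"api": "move_arm", "payload": {"series": [{"x": -0.15, "y": 2, "z": 0.7, "rx": 0.002, "ry": -0.009, "rz": 0}, {"x": 0, "y": 2, "z": 0, "rx": 0, "ry": 0, "rz": 0}, {"x": 0, "y": 0, "z": 0, "rx": 0, "ry": 0, "rz": 0}]}}

```text
clock: 23.7
position: [0.4885, 0.1867, 0.2395]
ee_rot: [-1.553, -0.289, 0.286]
force: [0.5, -1.1, -2.0]
width: 0.561
```

```bash
python3 plan.py 0.486 0.1905 0.235 1
```

```text
t 23.7 pos [0.4885 0.1867 0.2395] F [ 0.5 -1.1 -2. ] w 5.15 n 1
xyz [-0.1   0.45  0.44] rxyz [ 0.001 -0.007  0.001]
```

Request:
{"api": "move_arm", "payload": {"series": [{"x": -0.15, "y": 0.3, "z": 0.45, "rx": 0, "ry": -0.007, "rz": 0}, {"x": 0, "y": 0, "z": 0, "rx": 0, "ry": 0, "rz": 0}]}}

```text
clock: 23.95
position: [0.4866, 0.1897, 0.2376]
ee_rot: [-1.552, -0.294, 0.289]
force: [-0.1, 0.2, -1.3]
width: 0.56
```

```bash
python3 plan.py 0.486 0.1905 0.2 1;  python3 - <<'E'
from h import *
p=arm.observe()["position"]
im=arm.get_image("side")
s=6;u0,v0=260,205
c=cv2.resize(im[v0:v0+100,u0:u0+120],None,fx=s,fy=s,interpolation=cv2.INTER_CUBIC)
def dr(q,col): cv2.polylines(c,[np.int32((q-[u0,v0]+.5)*s-.5).reshape(-1,1,2)],True,col,1)
dr(rim("side",[p[0],p[1],p[2]-.098],.028),(0,255,0));dr(rim("side",[p[0],p[1],p[2]+.007],.026),(0,255,0))
cv2.imwrite('pics/s9.png',c)
E
```

```text
t 23.95 pos [0.4866 0.1897 0.2376] F [-0.1  0.2 -1.3] w 5.14 n 1
xyz [-0.04  3.76  0.1 ] rxyz [ 0.001 -0.002  0.003]
```

View pics/s9.png

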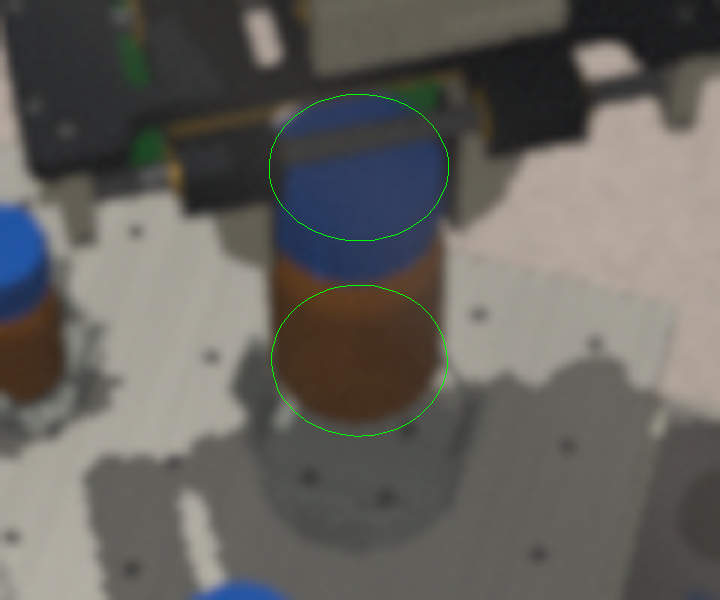

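The bottle is upright and centred above clamp100. Its base, crop (360,420), sits over the ring at (360,450). Descending, with contact expected at TCP 0.181.

Request:
{"api": "move_arm", "payload": {"series": [{"x": -0.05, "y": 1.2, "z": 0.1, "rx": 0, "ry": 0, "rz": 0.003}, {"x": 0, "y": 1.4, "z": 0, "rx": 0, "ry": 0, "rz": 0}, {"x": 0, "y": 1.4, "z": 0, "rx": 0, "ry": 0, "rz": 0}, {"x": 0, "y": 0, "z": 0, "rx": 0, "ry": 0, "rz": 0}]}}

```text
clock: 24.5
position: [0.486, 0.1902, 0.195]
ee_rot: [-1.553, -0.292, 0.29]
force: [-0.1, 0.2, -1.8]
width: 0.559
```

Request:
{"api": "move_arm", "payload": {"series": [{"x": 0, "y": 0.5, "z": 0, "rx": 0, "ry": 0, "rz": 0}, {"x": 0, "y": 0.3, "z": 0, "rx": 0, "ry": 0, "rz": 0}]}}

```text
clock: 24.75
position: [0.4864, 0.1903, 0.1868]
ee_rot: [-1.553, -0.292, 0.29]
force: [0.4, 0.5, -2.1]
width: 0.556
```

Request:
{"api": "move_arm", "payload": {"series": [{"x": 0, "y": 0.2, "z": 0, "rx": 0, "ry": 0, "rz": 0}]}}

```text
clock: 24.88
position: [0.4865, 0.1903, 0.1848]
ee_rot: [-1.552, -0.292, 0.29]
force: [0.1, 0.4, -1.6]
width: 0.562
```

Request:
{"api": "move_arm", "payload": {"series": [{"x": 0, "y": 0.2, "z": 0, "rx": 0, "ry": 0, "rz": 0}]}}

```text
clock: 25.0
position: [0.4866, 0.1904, 0.1828]
ee_rot: [-1.552, -0.292, 0.289]
force: [1.2, -0.4, -2.3]
width: 0.559
```

Request:
{"api": "move_arm", "payload": {"series": [{"x": 0, "y": 0.15, "z": 0, "rx": 0, "ry": 0, "rz": 0}]}}

```text
clock: 25.12
position: [0.4867, 0.1904, 0.1813]
ee_rot: [-1.552, -0.293, 0.289]
force: [-0.4, 0.8, -2.3]
width: 0.562
```

Request:
{"api": "move_arm", "payload": {"series": [{"x": 0, "y": 0.15, "z": 0, "rx": 0, "ry": 0, "rz": 0}]}}

```text
clock: 25.25
position: [0.4868, 0.1904, 0.1806]
ee_rot: [-1.552, -0.293, 0.289]
force: [-6.4, -3.3, 20.6]
width: 0.559
```

Seated. Release and raise.

Request:
{"api": "move_arm", "payload": {"series": [{"x": 0, "y": 0, "z": 0, "rx": 0, "ry": 0, "rz": 0}, {"x": 0, "y": 0, "z": 0, "rx": 0, "ry": 0, "rz": 0}, {"x": 0, "y": 0, "z": 0, "rx": 0, "ry": 0, "rz": 0}, {"x": 0, "y": 0, "z": 0, "rx": 0, "ry": 0, "rz": 0}], "jaw": 8}}

```text
clock: 25.75
position: [0.4875, 0.1907, 0.1813]
ee_rot: [-1.551, -0.294, 0.287]
force: [0.1, 0.3, -0.8]
width: 0.866
```

Request:
{"api": "move_arm", "payload": {"series": [{"x": 0, "y": -2.5, "z": 0, "rx": 0, "ry": 0, "rz": 0}, {"x": 0, "y": -3.5, "z": 0, "rx": 0, "ry": 0, "rz": 0}, {"x": 0, "y": -3, "z": 0, "rx": 0, "ry": 0, "rz": 0}]}}

```text
clock: 26.12
position: [0.4857, 0.19, 0.2712]
ee_rot: [-1.553, -0.29, 0.292]
force: [0.1, -0.1, 0.9]
width: 0.871
```

```bash
python3 plan.py 0.577 -0.125 0.25;  python3 - <<'E'
from h import *
im=arm.get_image("side")
s=5;u0,v0=200,220
c=cv2.resize(im[v0:v0+120,u0:u0+160],None,fx=s,fy=s,interpolation=cv2.INTER_CUBIC)
cv2.imwrite('pics/s10.png',c)
E
```

```text
t 26.12 pos [0.4857 0.19   0.2712] F [ 0.1 -0.1  0.9] w 7.99 n 7
xyz [ 0.81  0.31 -4.44] rxyz [ 0.002  0.081 -0.001]
xyz [ 0.79  0.3  -4.53] rxyz [0.    0.084 0.   ]
xyz [ 0.79  0.3  -4.61] rxyz [0.    0.084 0.   ]
xyz [ 0.79  0.3  -4.69] rxyz [0.    0.084 0.   ]
xyz [ 0.78  0.3  -4.77] rxyz [0.    0.084 0.   ]
xyz [ 0.78  0.3  -4.86] rxyz [0.    0.084 0.   ]
xyz [ 0.78  0.3  -4.94] rxyz [0.    0.084 0.   ]
```

View pics/s10.png

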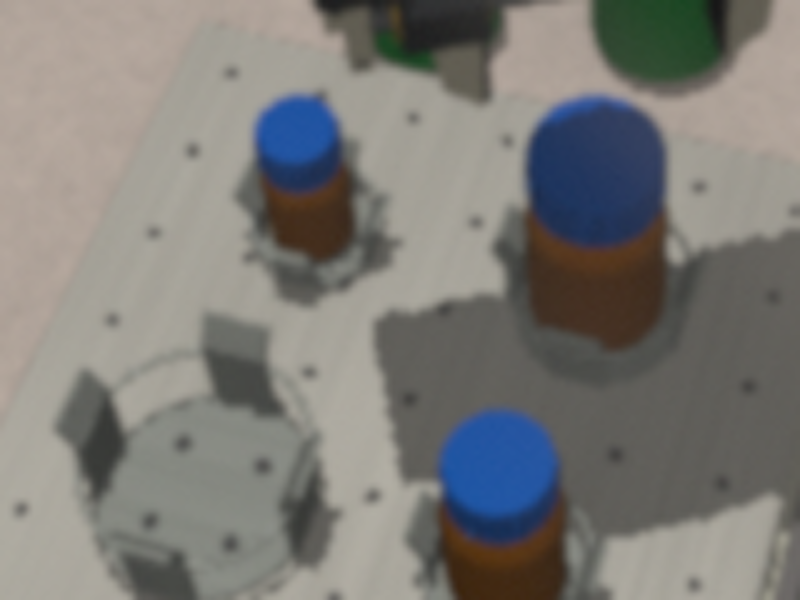

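All three stand in their clamps. Last is the 250 ml amber bottle, not the green ones at y≈0.

Request:
{"api": "move_arm", "payload": {"series": [{"x": 0.8, "y": 0.1, "z": -4.4, "rx": 0, "ry": 0.081, "rz": 0}, {"x": 0.8, "y": 0.2, "z": -4.5, "rx": 0, "ry": 0.084, "rz": 0}, {"x": 0.8, "y": 0.3, "z": -4.6, "rx": 0, "ry": 0.084, "rz": 0}, {"x": 0.8, "y": 0.3, "z": -4.7, "rx": 0, "ry": 0.084, "rz": 0}, {"x": 0.8, "y": 0.3, "z": -4.8, "rx": 0, "ry": 0.084, "rz": 0}, {"x": 0.8, "y": 0.3, "z": -4.7, "rx": 0, "ry": 0.084, "rz": 0}, {"x": 0.6, "y": 0.3, "z": -3.5, "rx": 0, "ry": 0.06, "rz": 0}, {"x": 0, "y": 0, "z": 0, "rx": 0, "ry": 0, "rz": 0}, {"x": 0, "y": 0, "z": 0, "rx": 0, "ry": 0, "rz": 0}]}}

```text
clock: 27.3
position: [0.5815, -0.115, 0.256]
ee_rot: [-1.563, 0.155, -0.165]
force: [0.3, -0.2, -0.2]
width: 0.873
```

```bash
python3 plan.py 0.577 -0.125 0.25 1;python3 - <<'E'
from plan import *
p,Rc,o=cur()
im=arm.get_image("wrist"); cv2.imwrite('pics/w4.png',im)
np.savez('w4.npz',p=p,q=Rc.as_rotvec())
E
```

```text
t 27.3 pos [ 0.5815 -0.115   0.256 ] F [ 0.3 -0.2 -0.2] w 8.02 n 1
xyz [-0.24  0.6  -1.07] rxyz [-0.003  0.01   0.006]
```

View pics/w4.png

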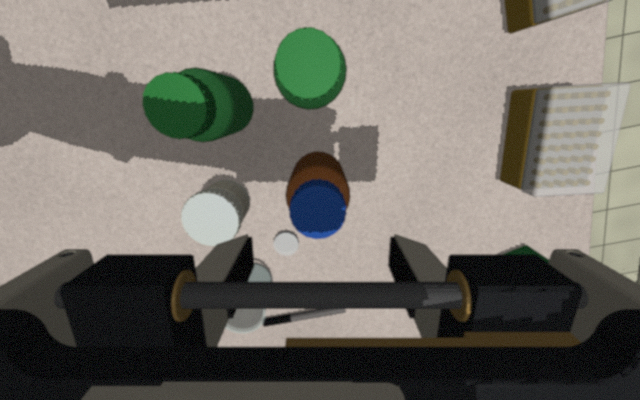

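```bash
python3 - <<'E'
from plan import *
d=np.load('w4.npz');q=R.from_rotvec(d['q'])
print(wback(d['p'],q,(317.5,209),.143).round(4))
E
python3 plan.py 0.577 -0.125 0.18 1
```

```text
[ 0.5784 -0.1202  0.143 ]
t 27.35 pos [ 0.5814 -0.1151  0.2561] F [-0.4 -0.5  0.2] w 7.96 n 1
xyz [-0.28  7.6  -1.08] rxyz [-0.003  0.01   0.006]
```

Request:
{"api": "move_arm", "payload": {"series": [{"x": -0.28, "y": 1.5, "z": -1.0, "rx": -0.003, "ry": 0.01, "rz": 0.006}, {"x": 0, "y": 3, "z": -0.1, "rx": 0, "ry": 0, "rz": 0}, {"x": 0, "y": 3, "z": 0, "rx": 0, "ry": 0, "rz": 0}, {"x": 0, "y": 0, "z": 0, "rx": 0, "ry": 0, "rz": 0}]}}

```text
clock: 27.85
position: [0.5754, -0.1229, 0.1769]
ee_rot: [-1.564, 0.165, -0.163]
force: [-0.3, -0.2, -0.1]
width: 0.872
```

```bash
python3 plan.py 0.577 -0.1237 0.136 1
```

```text
t 27.85 pos [ 0.5754 -0.1229  0.1769] F [-0.3 -0.2 -0.1] w 8.0 n 1
xyz [ 0.18  4.09 -0.05] rxyz [-0.     0.002 -0.001]
```

Request:
{"api": "move_arm", "payload": {"series": [{"x": 0.15, "y": 1.5, "z": -0.05, "rx": 0, "ry": 0.002, "rz": 0}, {"x": 0, "y": 1.5, "z": 0, "rx": 0, "ry": 0, "rz": 0}, {"x": 0, "y": 0.9, "z": 0, "rx": 0, "ry": 0, "rz": 0}, {"x": 0, "y": 0, "z": 0, "rx": 0, "ry": 0, "rz": 0}]}}

```text
clock: 28.35
position: [0.5777, -0.1235, 0.1368]
ee_rot: [-1.564, 0.164, -0.165]
force: [-0.6, 0.6, 0.8]
width: 0.871
```

Request:
{"api": "move_arm", "payload": {"series": [{"x": 0, "y": 0, "z": 0, "rx": 0, "ry": 0, "rz": 0}, {"x": 0, "y": 0, "z": 0, "rx": 0, "ry": 0, "rz": 0}, {"x": 0, "y": 0, "z": 0, "rx": 0, "ry": 0, "rz": 0}, {"x": 0, "y": 0, "z": 0, "rx": 0, "ry": 0, "rz": 0}], "jaw": 4.2, "newtons": 45}}

```text
clock: 28.85
position: [0.5783, -0.1237, 0.138]
ee_rot: [-1.564, 0.163, -0.167]
force: [-0.2, -0.3, -3.4]
width: 0.558
```

```bash
python3 plan.py 0.622 0.2915 0.33
```

```text
t 28.85 pos [ 0.5783 -0.1237  0.138 ] F [-0.2 -0.3 -3.4] w 5.12 n 9
xyz [ 0.91 -2.13  4.34] rxyz [-0.001 -0.071  0.002]
xyz [ 0.9  -2.13  4.41] rxyz [ 0.    -0.072  0.   ]
xyz [ 0.9  -2.13  4.49] rxyz [ 0.    -0.072  0.   ]
xyz [ 0.9  -2.13  4.57] rxyz [ 0.    -0.072  0.   ]
xyz [ 0.89 -2.13  4.64] rxyz [ 0.    -0.072  0.   ]
xyz [ 0.89 -2.13  4.72] rxyz [ 0.    -0.072  0.   ]
xyz [ 0.89 -2.13  4.8 ] rxyz [ 0.    -0.072  0.   ]
xyz [ 0.89 -2.13  4.87] rxyz [ 0.    -0.072  0.   ]
xyz [ 0.88 -2.13  4.95] rxyz [ 0.    -0.072  0.   ]
```

Request:
{"api": "move_arm", "payload": {"series": [{"x": 0, "y": -3, "z": 0, "rx": 0, "ry": 0, "rz": 0}, {"x": 0, "y": -5, "z": 0, "rx": 0, "ry": 0, "rz": 0}, {"x": 0, "y": -5, "z": 0, "rx": 0, "ry": 0, "rz": 0}, {"x": 0, "y": -5, "z": 0, "rx": 0, "ry": 0, "rz": 0}, {"x": 0, "y": -3, "z": 0, "rx": 0, "ry": 0, "rz": 0}]}}

```text
clock: 29.48
position: [0.5747, -0.1225, 0.3489]
ee_rot: [-1.564, 0.173, -0.157]
force: [0.9, 0.2, -6.5]
width: 0.558
```

```bash
python3 plan.py 0.622 0.2915 0.34 10
```

```text
t 29.48 pos [ 0.5747 -0.1225  0.3489] F [ 0.9  0.2 -6.5] w 5.12 n 10
xyz [0.87 0.08 3.87] rxyz [ 0.    -0.065 -0.01 ]
xyz [0.87 0.09 3.94] rxyz [ 0.    -0.065  0.   ]
xyz [0.86 0.09 4.  ] rxyz [ 0.    -0.065  0.   ]
xyz [0.86 0.09 4.06] rxyz [ 0.    -0.065  0.   ]
xyz [0.86 0.09 4.13] rxyz [ 0.    -0.065  0.   ]
xyz [0.86 0.09 4.19] rxyz [ 0.    -0.065  0.   ]
xyz [0.86 0.09 4.26] rxyz [ 0.    -0.065  0.   ]
xyz [0.85 0.09 4.32] rxyz [ 0.    -0.065  0.   ]
xyz [0.85 0.09 4.39] rxyz [ 0.    -0.065  0.   ]
xyz [0.85 0.09 4.45] rxyz [ 0.    -0.065  0.   ]
```

Request:
{"api": "move_arm", "payload": {"series": [{"x": 0.9, "y": 0, "z": 3.9, "rx": 0, "ry": -0.065, "rz": -0.01}, {"x": 0.9, "y": 0, "z": 3.9, "rx": 0, "ry": -0.065, "rz": 0}, {"x": 0.9, "y": 0, "z": 4, "rx": 0, "ry": -0.065, "rz": 0}, {"x": 0.9, "y": 0, "z": 4, "rx": 0, "ry": -0.065, "rz": 0}, {"x": 0.9, "y": 0, "z": 4.1, "rx": 0, "ry": -0.065, "rz": 0}, {"x": 0.9, "y": 0, "z": 4.2, "rx": 0, "ry": -0.065, "rz": 0}, {"x": 0.9, "y": 0, "z": 4.3, "rx": 0, "ry": -0.065, "rz": 0}, {"x": 0.8, "y": 0, "z": 4.3, "rx": 0, "ry": -0.065, "rz": 0}, {"x": 0.7, "y": 0, "z": 3.5, "rx": 0, "ry": -0.055, "rz": 0}, {"x": 0.3, "y": 0, "z": 2, "rx": 0, "ry": -0.035, "rz": 0}, {"x": 0, "y": 0, "z": 0, "rx": 0, "ry": 0, "rz": 0}, {"x": 0, "y": 0, "z": 0, "rx": 0, "ry": 0, "rz": 0}]}}

```text
clock: 30.98
position: [0.6218, 0.2778, 0.3381]
ee_rot: [-1.548, -0.326, 0.355]
force: [-0.8, -0.3, -4.1]
width: 0.556
```

```bash
python3 plan.py 0.622 0.2915 0.30 1
```

```text
t 30.98 pos [0.6218 0.2778 0.3381] F [-0.8 -0.3 -4.1] w 5.11 n 1
xyz [0.66 3.79 1.24] rxyz [-0.    -0.004 -0.019]
```

Request:
{"api": "move_arm", "payload": {"series": [{"x": 0.6, "y": 1.5, "z": 1.2, "rx": 0, "ry": -0.004, "rz": -0.019}, {"x": 0, "y": 2.3, "z": 0, "rx": 0, "ry": 0, "rz": 0}, {"x": 0, "y": 0, "z": 0, "rx": 0, "ry": 0, "rz": 0}]}}

```text
clock: 31.35
position: [0.6239, 0.2855, 0.2999]
ee_rot: [-1.547, -0.339, 0.336]
force: [0.3, -0.2, -3.9]
width: 0.557
```

```bash
python3 plan.py 0.622 0.2915 0.295 1
```

```text
t 31.35 pos [0.6239 0.2855 0.2999] F [ 0.3 -0.2 -3.9] w 5.11 n 1
xyz [0.08 0.49 0.63] rxyz [ 0.003 -0.008  0.001]
```

Request:
{"api": "move_arm", "payload": {"series": [{"x": 0, "y": 0.4, "z": 0.65, "rx": 0.003, "ry": -0.008, "rz": 0}, {"x": 0, "y": 0, "z": 0, "rx": 0, "ry": 0, "rz": 0}]}}

```text
clock: 31.6
position: [0.6221, 0.2904, 0.2976]
ee_rot: [-1.543, -0.345, 0.34]
force: [-0.3, 0.2, -4.6]
width: 0.555
```

```bash
python3 plan.py 0.622 0.2915 0.25 1;  python3 - <<'E'
from h import *
p=arm.observe()["position"]
im=arm.get_image("side")
s=5;u0,v0=180,230
c=cv2.resize(im[v0:v0+120,u0:u0+150],None,fx=s,fy=s,interpolation=cv2.INTER_CUBIC)
def dr(q,col): cv2.polylines(c,[np.int32((q-[u0,v0]+.5)*s-.5).reshape(-1,1,2)],True,col,1)
dr(rim("side",[p[0],p[1],p[2]-.138],.035),(0,255,0));dr(rim("side",[p[0],p[1],p[2]+.005],.026),(0,255,0))
cv2.imwrite('pics/s11.png',c)
E
```

```text
t 31.6 pos [0.6221 0.2904 0.2976] F [-0.3  0.2 -4.6] w 5.09 n 1
xyz [0.02 4.76 0.11] rxyz [-0.    -0.002  0.003]
```

View pics/s11.png

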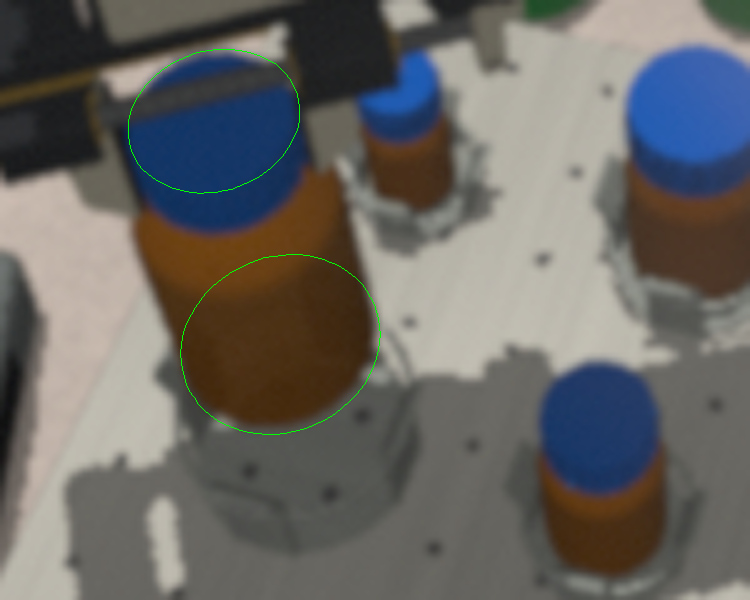

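The bottle is upright and centred above clamp250. Its base, crop (273,425), is over the ring at (290,450). Descending, with contact expected near 0.221.

Request:
{"api": "move_arm", "payload": {"series": [{"x": 0, "y": 1.2, "z": 0.12, "rx": 0, "ry": 0, "rz": 0.003}, {"x": 0, "y": 1.5, "z": 0, "rx": 0, "ry": 0, "rz": 0}, {"x": 0, "y": 1.5, "z": 0, "rx": 0, "ry": 0, "rz": 0}, {"x": 0, "y": 1.2, "z": 0, "rx": 0, "ry": 0, "rz": 0}, {"x": 0, "y": 0, "z": 0, "rx": 0, "ry": 0, "rz": 0}]}}

```text
clock: 32.28
position: [0.622, 0.2907, 0.2398]
ee_rot: [-1.544, -0.342, 0.341]
force: [-0.3, 0.7, -4.1]
width: 0.557
```

```bash
python3 plan.py 0.622 0.2915 0.223 1
```

```text
t 32.27 pos [0.622  0.2907 0.2398] F [-0.3  0.7 -4.1] w 5.12 n 1
xyz [0.04 1.68 0.07] rxyz [ 0.001 -0.003  0.   ]
```

Request:
{"api": "move_arm", "payload": {"series": [{"x": 0, "y": 0.7, "z": 0.05, "rx": 0, "ry": 0, "rz": 0}, {"x": 0, "y": 0.5, "z": 0, "rx": 0, "ry": 0, "rz": 0}, {"x": 0, "y": 0.2, "z": 0, "rx": 0, "ry": 0, "rz": 0}]}}

```text
clock: 32.65
position: [0.6223, 0.2914, 0.2257]
ee_rot: [-1.544, -0.343, 0.34]
force: [0.0, 0.5, -4.0]
width: 0.558
```

Request:
{"api": "move_arm", "payload": {"series": [{"x": 0, "y": 0.2, "z": 0, "rx": 0, "ry": 0, "rz": 0}]}}

```text
clock: 32.78
position: [0.6225, 0.2914, 0.2238]
ee_rot: [-1.544, -0.343, 0.34]
force: [0.1, -0.3, -4.6]
width: 0.557
```

Request:
{"api": "move_arm", "payload": {"series": [{"x": 0, "y": 0.15, "z": 0, "rx": 0, "ry": 0, "rz": 0}]}}

```text
clock: 32.9
position: [0.6225, 0.2915, 0.2224]
ee_rot: [-1.544, -0.343, 0.339]
force: [-0.4, 0.3, -4.8]
width: 0.557
```

Request:
{"api": "move_arm", "payload": {"series": [{"x": 0, "y": 0.15, "z": 0, "rx": 0, "ry": 0, "rz": 0}]}}

```text
clock: 33.02
position: [0.6226, 0.2915, 0.221]
ee_rot: [-1.544, -0.344, 0.339]
force: [-0.8, -0.9, 5.9]
width: 0.557
```

Request:
{"api": "move_arm", "payload": {"series": [{"x": 0, "y": 0.1, "z": 0, "rx": 0, "ry": 0, "rz": 0}]}}

```text
clock: 33.15
position: [0.6227, 0.2914, 0.2209]
ee_rot: [-1.543, -0.344, 0.339]
force: [-4.0, -2.8, 8.9]
width: 0.561
```

Seated. Release, lift and back away.

Request:
{"api": "move_arm", "payload": {"series": [{"x": 0, "y": 0, "z": 0, "rx": 0, "ry": 0, "rz": 0}, {"x": 0, "y": 0, "z": 0, "rx": 0, "ry": 0, "rz": 0}, {"x": 0, "y": 0, "z": 0, "rx": 0, "ry": 0, "rz": 0}, {"x": 0, "y": 0, "z": 0, "rx": 0, "ry": 0, "rz": 0}], "jaw": 8}}

```text
clock: 33.65
position: [0.6239, 0.2919, 0.2224]
ee_rot: [-1.542, -0.347, 0.336]
force: [0.4, 0.3, -0.8]
width: 0.869
```

Request:
{"api": "move_arm", "payload": {"series": [{"x": 0, "y": -2.5, "z": 0, "rx": 0, "ry": 0, "rz": 0}, {"x": 0, "y": -4, "z": 0, "rx": 0, "ry": 0, "rz": 0}, {"x": 0, "y": -4, "z": 0, "rx": 0, "ry": 0, "rz": 0}, {"x": 0, "y": -1, "z": -4, "rx": 0, "ry": 0.065, "rz": 0}, {"x": 0, "y": 0, "z": -5, "rx": 0, "ry": 0.07, "rz": 0}, {"x": 0, "y": 0, "z": -5, "rx": 0, "ry": 0.07, "rz": 0}, {"x": 0, "y": 0, "z": -5, "rx": 0, "ry": 0.07, "rz": 0}, {"x": 0, "y": 0, "z": -5, "rx": 0, "ry": 0.07, "rz": 0}, {"x": 0, "y": 0, "z": -5, "rx": 0, "ry": 0.07, "rz": 0}, {"x": 0, "y": 0, "z": -5, "rx": 0, "ry": 0.07, "rz": 0}, {"x": 0, "y": 0, "z": -4, "rx": 0, "ry": 0.06, "rz": 0}, {"x": 0, "y": 0, "z": 0, "rx": 0, "ry": 0, "rz": 0}]}}

```text
clock: 35.15
position: [0.6964, -0.0868, 0.3393]
ee_rot: [-1.566, 0.092, -0.103]
force: [-0.5, 1.1, -0.5]
width: 0.869
```

```bash
python3 - <<'E'
from h import *
o=arm.observe();print(o["clock"],o["position"].round(3),o["force"].round(1))
t=arm.get_image("top");s=arm.get_image("side")
cv2.imwrite('pics/tE.png',t);cv2.imwrite('pics/sE.png',s)
crop(t,'pics/tE_c.png',120,110,280,230,5)
crop(s,'pics/sE_c.png',185,210,385,360,4)
E
```

```text
35.15 [ 0.696 -0.087  0.339] [-0.5  1.1 -0.5]
```

View pics/tE_c.png

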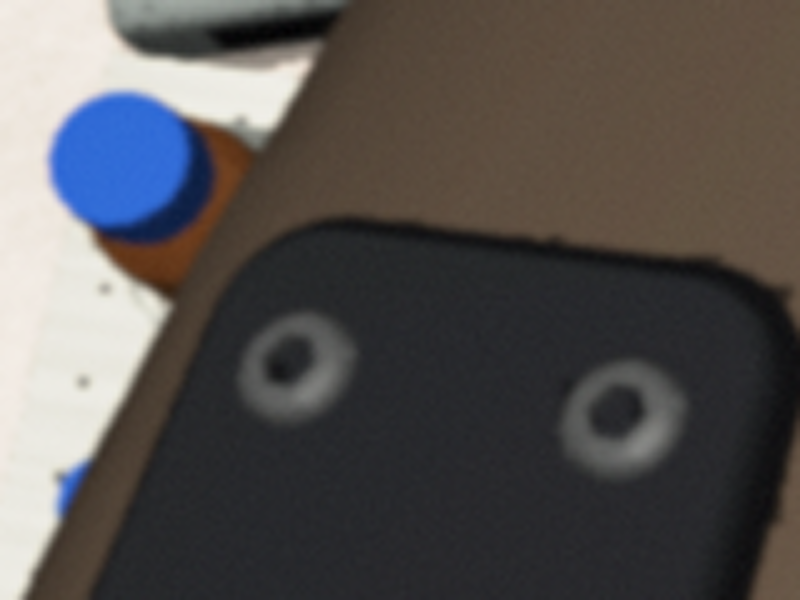

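View pics/sE_c.png

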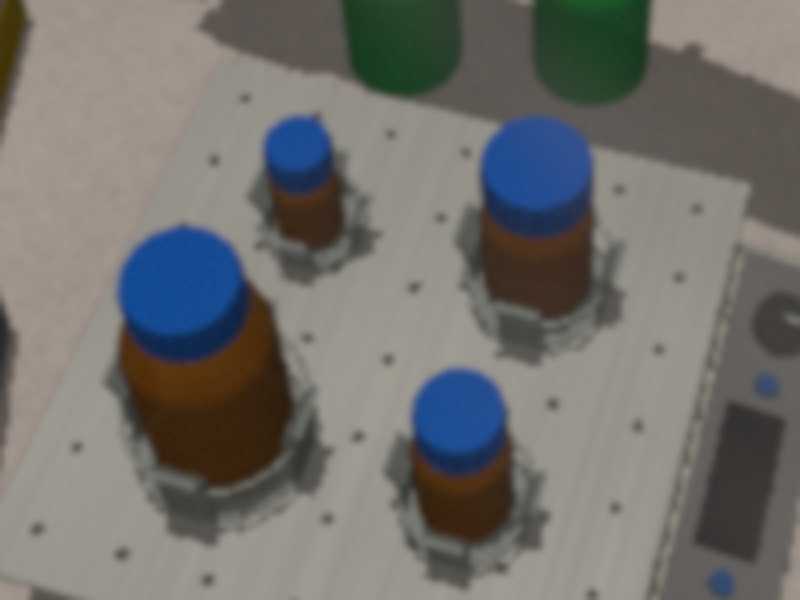

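View pics/sE.png

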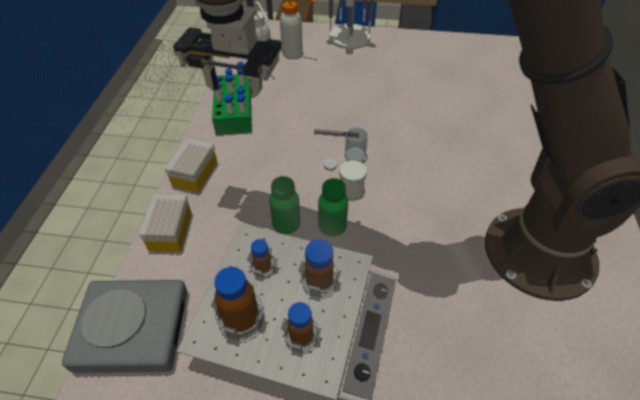

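```bash
python3 - <<'E'
from h import *
for n,U,c,h in(("25",(298,145),(.6045,.173),.074),("50",(459,412),(.5035,.309),.091),("100",(537,162),(.486,.1905),.105),("250",(182,276),(.622,.2914),.143)):
    uv=(np.array(U)+.5)/4-.5+[185,210]; X=back("side",uv,.083+h); print(n,X.round(4),"off mm",((X[:2]-c)*1000).round(1))
print(arm.observe()["dq"].round(4))
E
```

```text
25 [0.6061 0.1749 0.157 ] off mm [1.6 1.9]
50 [0.5045 0.3093 0.174 ] off mm [1.  0.3]
100 [0.4877 0.1893 0.188 ] off mm [ 1.7 -1.2]
250 [0.6221 0.2898 0.226 ] off mm [ 0.1 -1.6]
[-0.0291  0.0001 -0.0265 -0.0023 -0.0058  0.0012 -0.0005]
```

All four are within 3 mm of their clamp centres at the seated height. The gripper is clear and the beaker and tub have not moved. Handing in.

```bash
python3 -c "
from cell import arm
print(arm.sign_off())"
```

```text
the job is handed in; nothing more can be done
None
```

I set all four amber bottles (25, 50, 100 and 250 ml, in that order) in the clamps of their own size and handed the job in at about 35 s of the 125 s. Each was taken by the cap and lowered until the force reading showed it touching the seat at about 0.083 m. It was then released and the gripper raised clear.

- **Position:** In the last side picture all four stand upright. Their cap tops are within 3 mm of the clamp centres, taking them at the seated height. That is well inside the 10 mm allowed.
- **Other items:** In that picture the beaker, tub and green bottles look to be where they started. I judged this by eye and did not measure it.
- **Checks that failed or disagreed:** The arm blocked most of the shaker in the last top picture, so the final position check rests on the side camera alone. The wrist camera also placed caps up to about 5 mm away from the other two cameras; I averaged the readings and every grasp held. My first move call was refused because its rows left out some keys; I sent it again in full.

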